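# Put away the parts of stripped ear defenders

## Task

These ear defenders have been stripped for service: hang the two bare headbands side by side over the rail, astride its bar, and sort the ear cups, which all look alike, by lifting each one to feel its weight. Empty shells (about 60 g) go in the steel cleaning basket, cups with an amplifier inside (about 200 g) in the blue tray, and cups that still hold a battery pack as well (about 380 g) in the red tray. The shells crack, so grip them lightly and do not drop them, but set each one down flat on its cushion on the tray's floor, and leave the other things on the bench where they are.

Things in the scene. Friction and masses are not known exactly. Their poses are not given: they have to be found in the camera images.
- cup_a: ear cup A, loose, may be absent: orange oval shell on a black cushion, 84 long x 56 wide x 42 high, round ends, upright sides, flat top. All look alike; hidden mass tells: empty shell 54-66 g, with amplifier 180-220 g, with battery pack too 340-420 g. Origin: centre of underside; x along the 84 mm, y across the 56 mm, z up. Cracks if squeezed with over 50 N on a finger.
- cup_b: ear cup B, loose, may be absent: orange oval shell on a black cushion, 84 long x 56 wide x 42 high, round ends, upright sides, flat top. All look alike; hidden mass tells: empty shell 54-66 g, with amplifier 180-220 g, with battery pack too 340-420 g. Origin: centre of underside; x along the 84 mm, y across the 56 mm, z up. Cracks if squeezed with over 50 N on a finger.
- cup_c: ear cup C, loose, may be absent: orange oval shell on a black cushion, 84 long x 56 wide x 42 high, round ends, upright sides, flat top. All look alike; hidden mass tells: empty shell 54-66 g, with amplifier 180-220 g, with battery pack too 340-420 g. Origin: centre of underside; x along the 84 mm, y across the 56 mm, z up. Cracks if squeezed with over 50 N on a finger.
- cup_d: ear cup D, loose, may be absent: orange oval shell on a black cushion, 84 long x 56 wide x 42 high, round ends, upright sides, flat top. All look alike; hidden mass tells: empty shell 54-66 g, with amplifier 180-220 g, with battery pack too 340-420 g. Origin: centre of underside; x along the 84 mm, y across the 56 mm, z up. Cracks if squeezed with over 50 N on a finger.
- cup_e: ear cup E, loose, may be absent: orange oval shell on a black cushion, 84 long x 56 wide x 42 high, round ends, upright sides, flat top. All look alike; hidden mass tells: empty shell 54-66 g, with amplifier 180-220 g, with battery pack too 340-420 g. Origin: centre of underside; x along the 84 mm, y across the 56 mm, z up. Cracks if squeezed with over 50 N on a finger.
- headband_1: one of two alike bare headbands, loose, 140 g, standing arch up on two steel wire yokes: 141 wide (its x) x 67 deep (its y) x 117 high; inside the arch 125 wide lower down. Grey padded crown, top middle: 62 (x) x 36 (y), underside 96 and top 114 above the origin (thin strip on it to 117); grasp it from above across the 36 mm. Origin: on the mat midway between the yoke feet; z up
- headband_2: one of two alike bare headbands, loose, 140 g, standing arch up on two steel wire yokes: 141 wide (its x) x 67 deep (its y) x 117 high; inside the arch 125 wide lower down. Grey padded crown, top middle: 62 (x) x 36 (y), underside 96 and top 114 above the origin (thin strip on it to 117); grasp it from above across the 36 mm. Origin: on the mat midway between the yoke feet; z up
- crown_1 (a point): centre of the underside of headband 1's padded crown (96 above its origin), the part that rests on the rail
- crown_2 (a point): centre of the underside of headband 2's padded crown (96 above its origin), the part that rests on the rail
- rail: headband rail, fixed: straight level steel bar of diameter 14 along its y, 222 clear between two uprights 14 thick at y = -118 and +118, on a white foot plate 90 (x) x 260 (y) x 8. Bar's top 139 above the mat. Origin: centre of the underside of the foot plate.
- rail_mid (a point): middle of the top line of the rail's bar, 139 above the mat; y along the bar, x level across it
- basket_in (a point): steel basket of the ultrasonic cleaner, with hole pattern, for empty shells; fixed, the three stand side by side in any order. Inside 122 (its x) x 196 (its y), outside 130 x 204, floor 4 above the mat, rim 36 above the mat; room for two cups one behind the other along y. This point: centre of the inner floor.
- blue_tray_in (a point): blue plastic tray, for cups with an amplifier; fixed, the three stand side by side in any order. Inside 122 (its x) x 196 (its y), outside 130 x 204, floor 4 above the mat, rim 36 above the mat; room for two cups one behind the other along y. This point: centre of the inner floor.
- red_tray_in (a point): red plastic tray, for cups with amplifier and battery pack; fixed, the three stand side by side in any order. Inside 122 (its x) x 196 (its y), outside 130 x 204, floor 4 above the mat, rim 36 above the mat; room for two cups one behind the other along y. This point: centre of the inner floor.
- bottle: bystander: white squeeze bottle, 68 across, 195 high; origin at its foot
- swab_box: bystander: clear open box of swabs, 80 x 110 x 34; origin at its foot
- tool_stand: bystander: black stand with tweezers and cutters, 70 x 100 x 195 high; origin at its foot
- blower: bystander: blue hand blower lying on the mat, 115 long, 34 thick; origin under its middle
Not all that is in view belongs to the job. Leave any green or pink look-alike of the cup_c alone.

How it is judged:
By the outcome, as a careful person would: the job done as asked, in the order asked, and still so for the second after the job is handed in, with the robot touching nothing.
Of cup_a, cup_b, cup_c, cup_d, cup_e only 3 to 5 are there at a start; the rules pass over those that are not, and their reading is None.
At some moment in a run one of cup_a, cup_b, cup_c, cup_d, cup_e may be knocked a few centimetres aside while the robot is not near it.
It also fails if it takes over 210 s, if anything falls off the work surface, if the arm or the gripper's body presses on something with over 40 N, if the wrist force passes 120 N, or if a joint passes its speed limit or range.

## Robot

A 7-joint arm with a two-finger parallel gripper is mounted at the origin on the work surface. World frame = base frame: x ahead of the robot, y to its left, z up, the work surface at z = 0. Lengths are in mm, angles in rad, forces in N, time in s.
With the tool pointing down it reaches from about 400 to 850 mm from the base axis. Payload 4.5 kg.
Tool frame: the origin (TCP) lies midway between the tips of the shut fingers; the grasp point (between the pads) lies 19 mm behind it; z points along the fingers, y is the line along which they close (so a half turn about z gives the same grasp; the last joint's range is limited). The gripper opens to 85 mm and grips with 20 to 120 N. Pads are 22 mm wide; open, the fingers measure 114 mm over their backs; the gripper's body (76 mm by 85 mm) begins 54 mm behind the grasp point. The pads swing forward as they close: fully open they stand 13 mm farther back than shut.
Start: joints at [-1.245, 0.689, -0.195, 1.565, 0.157, 0.902, -0.215], TCP at [179.778, 598.61, 231.317] pointing down, gripper open.
Joint ranges: [-3.01, 3.01], [-0.46, 2.08], [-1.47, 1.51], [0.13, 2.56], [-1, 4.14], [0.04, 2.09], [-2.66, 2.66]. Speed limits (rad/s): [2.57, 2.57, 3.14, 3.14, 3.14, 3.14, 3.14].

## Interface

Orientations are given as a unit quaternion [x, y, z, w].
In Python, from rig import monitor, camera, camera_model, bot gives the robot as it stands.
- The arm moves only by the shell command python3 -m crank 'ROWS' [FORCE]. ROWS is JSON, a list of rows, each a list of 3 entries, a list of its own where there are three numbers: the opening, from 0 (shut) to 1 (fully open), then the shift along the tool's x, y, z in m, then the turn, a rotation vector about the tool's x, y, z in rad. In form: [[fingers, [x, y, z], [rx, ry, rz]], ...]. A call has 1 to 8 rows; each row is the pose to reach, as a shift and turn from the pose commanded when the call began, along the tool's axes at that moment; what a row does not reach only later rows make up. A row lasts 1/10 s, in which the tool goes at most 50 mm and 8.59 degrees, less where a joint would pass 70% of its speed; a pose out of reach is approached as far as the arm can. A call with a gripper value outside its range is refused whole. The fingers move at their own pace and stop on an object; FORCE is the grip in N (left out, the last holds). Time passes only in rows, so rows that repeat a pose let the fingers close. It gives the time, the measured TCP pose, the force, the opening and the grip force at its end, in the units of the state.
- monitor.get_state(): the state, without advancing time (a new reading comes with each control period).
- camera(name): name is "side" or "top" or "wrist"; returns the picture (400x640x3 uint8, red, green, blue); there is no depth.
- camera_model(name): a dict with "vertical_fov" (degrees; the focal length in pixels is half the picture's height over the tangent of half this angle, whatever the lens; pixels are square), "cx", "cy" (the principal point, pixels), "R" (3x3) and "t" (3): a world point X has camera coordinates R X + t; the wrist camera has in their place "hand_eye" (4x4, takes a point from camera to tool coordinates, whose origin is the TCP and whose axes are the flange's). Camera axes: x right, y down, z forward; pixel columns grow to the right and rows downward; lengths in mm; the calibration is good to about 2 mm. A picture is of the moment at which its call begins: read the wrist's pose just before it. camera_model takes no time and is no camera call.
- bot.finish_job(): hands the job in; it is judged then, once.
The state is a dict: "time": time; "q": joint angles; "joint_vel": joint speeds; "tau": joint torques, N m; "position": TCP position; "ee_rot": TCP orientation; "contact_force": force on the tool from outside, world axes, zero at the start; "moment": the same for the moment, N m; "width": opening from 0.0 (shut) to 1.0 (fully open); "finger_force": force on a finger pad.
Only numpy, scipy, OpenCV 4.12 (cv2) and the standard library are available. Lean on these libraries where they do the work, as an engineer would, in place of code of your own. Each camera call takes 0.05 s, during which the arm holds its last target. There are 200 camera calls.

## Working session

There is one attempt and no reset: what is moved stays moved. The work goes in short steps, Python scripts to look and compute and a shell command to move; the robot and the scene stay as the last step left them, time stands still between calls to the robot, and variables do not carry over. Pictures are saved under pics/ and viewed, at most 14 in all, crops included, and the job is handed in when it is done.

```bash
ls; mkdir -p pics
python3 - <<'E'
from rig import monitor, camera, camera_model, bot
import cv2,numpy as np
print(monitor.get_state())
for n in("top","side"):
    cv2.imwrite(f"pics/{n}0.png",camera(n)[:,:,::-1]); print(n,camera_model(n))
print(camera_model("wrist"))
E
```

```text
pics
{'time': 0.0, 'q': array([-1.24524169,  0.69000828, -0.19451884,  1.5663628 ,  0.15730762,
        0.90250468, -0.21511364]), 'joint_vel': array([-0.00094098,  0.0010909 , -0.00021344,  0.00032502,  0.00051575,
        0.00050568, -0.0023282 ]), 'tau': array([-7.74725709e-05, -5.39621007e+01, -1.26650881e+00, -1.58544230e+01,
        9.09362629e-03,  9.61578044e-03, -1.22278090e-05]), 'position': array([179.6290331 , 597.93823812, 230.46402169]), 'ee_rot': array([ 1.45320078e-01,  9.89384244e-01, -9.42448270e-04, -6.80479769e-05]), 'contact_force': array([ 0.07928403,  0.63675613, -0.01229529]), 'moment': array([ 0.04737983, -0.00362827,  0.00729217]), 'finger_force': 0.0, 'width': 1.0014084025632506}
top {'vertical_fov': 47.11738399506155, 'cx': 314.71334683197216, 'cy': 203.6792554338306, 'R': array([[ 0.0142208 , -0.99985191, -0.00969122],
       [-0.98039046, -0.01203749, -0.19669683],
       [ 0.19655105,  0.01229836, -0.98041646]]), 't': array([ -69.82316789,  563.49289256, 1227.34407267])}
side {'vertical_fov': 50.96464863472509, 'cx': 321.8317719455564, 'cy': 200.49620861734246, 'R': array([[ 0.71283345, -0.70126626, -0.00970084],
       [-0.51136685, -0.51023605, -0.6914934 ],
       [ 0.47997127,  0.49788031, -0.72231764]]), 't': array([-420.24540446,  324.38275441,  990.99581516])}
{'vertical_fov': 61.24114305975585, 'cx': 310.76871843812285, 'cy': 200.64485366378096, 'hand_eye': array([[ 6.87866875e-05, -9.53440369e-01, -3.01581594e-01,
         7.76213845e+01],
       [ 9.99999948e-01, -2.93404078e-05,  3.20845221e-04,
         4.51343730e-01],
       [-3.14755313e-04, -3.01581600e-01,  9.53440318e-01,
        -1.42041843e+02],
       [ 0.00000000e+00,  0.00000000e+00,  0.00000000e+00,
         1.00000000e+00]])}
```

View pics/top0.png

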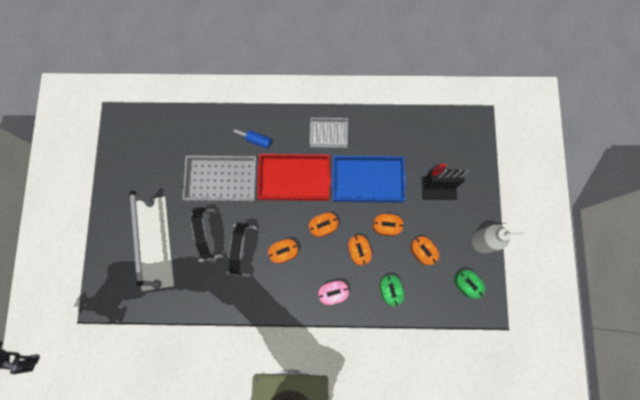

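View pics/side0.png

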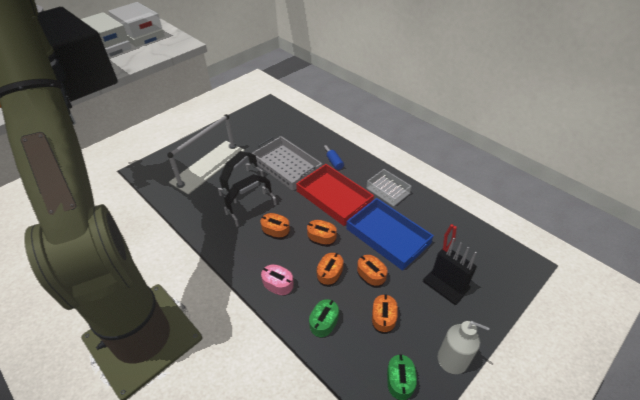

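```bash
cat > h.py <<'E'
from rig import monitor, camera, camera_model, bot
import cv2,numpy as np
from scipy.spatial.transform import Rotation as Ro
def model(name,s=None):
    m=camera_model(name)
    f=200/np.tan(np.radians(m["vertical_fov"]/2))
    if name=="wrist":
        s=s or monitor.get_state(); H=np.array(m["hand_eye"])
        A=Ro.from_quat(s["ee_rot"]).as_matrix()
        Rc=A@H[:3,:3]; c=A@H[:3,3]+s["position"]
    else:
        Rc=m["R"].T; c=-Rc@m["t"]
    return f,m["cx"],m["cy"],Rc,c
def cast(px,z,M):
    f,cx,cy,Rc,c=M; px=np.atleast_2d(np.asarray(px,float))
    d=np.c_[(px[:,0]-cx)/f,(px[:,1]-cy)/f,np.ones(len(px))]@Rc.T
    return c+d*((z-c[2])/d[:,2])[:,None]
def proj(X,M):
    f,cx,cy,Rc,c=M; p=(np.atleast_2d(X)-c)@Rc
    return p[:,:2]/p[:,2:]*f+[cx,cy]
def blobs(img,lo,hi,amin=100,close=5):
    h=cv2.cvtColor(img,cv2.COLOR_RGB2HSV)
    m=cv2.morphologyEx(cv2.inRange(h,lo,hi),cv2.MORPH_CLOSE,np.ones((close,close),np.uint8))
    cs,_=cv2.findContours(m,cv2.RETR_EXTERNAL,cv2.CHAIN_APPROX_NONE)
    return [c[:,0] for c in cs if cv2.contourArea(c)>amin]
ORANGE=((6,120,80),(20,255,255)); RED=((0,150,60),(4,255,255)); BLUE=((105,150,60),(125,255,255))
def rect(c,z,M):
    P=cast(c,z,M)[:,:2].astype(np.float32)
    r=cv2.minAreaRect(cv2.convexHull(P)); (w,h)=r[1]; a=r[2]
    if w<h: w,h,a=h,w,a+90
    return np.round(r[0],1),round(w),round(h),round((a+90)%180-90,1)
def cups(name="top",amin=100):
    s=monitor.get_state(); im=camera(name); M=model(name,s)
    return [rect(c,27 if name!="wrist" else 30,M) for c in blobs(im,*ORANGE,amin)]
def delta(target,yaw_y=None,s=None):
    """shift in tool axes (m) to bring TCP to target; turn about tool z to put tool y along world angle yaw_y (deg)"""
    s=s or monitor.get_state(); A=Ro.from_quat(s["ee_rot"]).as_matrix()
    d=A.T@(np.array(target)-s["position"])/1000
    t=None
    if yaw_y is not None:
        cur=np.degrees(np.arctan2(A[1,1],A[0,1]))
        e=(yaw_y-cur+90)%180-90; t=round(-np.radians(e),3)   # tool z down
    return np.round(d,4),t
E
python3 - <<'E'
from h import *
im=camera("top");M=model("top")
cv2.imwrite("pics/top1.png",cv2.convertScaleAbs(cv2.resize(im[140:340,80:300],None,fx=3.6,fy=3,interpolation=cv2.INTER_CUBIC)[:600,:792,::-1],alpha=1.6,beta=20))
for c in cups():print("cup",c)
for n,k in(("red",RED),("blue",BLUE)):
    for c in blobs(im,*k,800):print(n,rect(c,36,M))
s=camera("side");Ms=model("side")
for c in blobs(s,*ORANGE,100):print("side",rect(c,27,Ms))
# basket corners at rim from picture
print(cast([[185,156],[256,156],[257,200],[183,200]],36,M).round(0))
E
```

```text
cup (array([434.6,  25.7]), 84, 60, -69.7)
cup (array([ 440.9, -370.8]), 84, 64, 36.5)
cup (array([ 440.1, -189.6]), 85, 61, 18.5)
cup (array([ 513.5, -269.8]), 85, 62, 84.9)
cup (array([511.3, -87. ]), 85, 61, -66.0)
red (array([647.9,  -0. ]), 210, 134, -89.4)
blue (array([ 644.5, -214.2]), 207, 133, -89.4)
side (array([ 440.4, -365. ]), 97, 59, 38.4)
side (array([ 512.4, -261.9]), 92, 73, 86.3)
side (array([ 438.2, -181.9]), 99, 65, 30.4)
side (array([509.4, -80.1]), 83, 82, 45.0)
side (array([431.9,  33.9]), 86, 83, 45.0)
[[705. 317.  36.]
 [707. 110.  36.]
 [577. 102.  36.]
 [574. 314.  36.]]
```

View pics/top1.png

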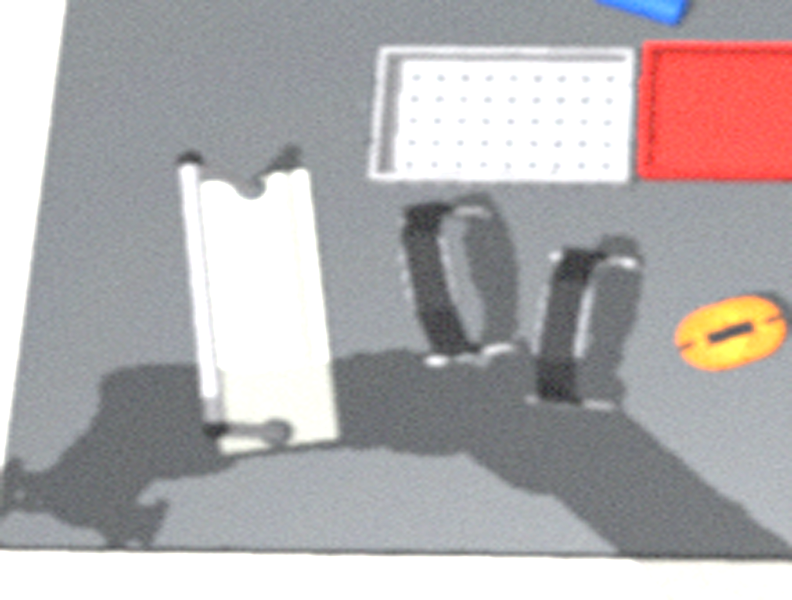

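Run:
```python
from h import *
M=model("top")
print(cast([[132.8,193.3],[139.2,284]],135,M).round(0))
b=cast([[200.3,235],[237.5,248.3]],115,M);print(b.round(0))
# wrist cam target: where does optical axis meet z=115 for tool at some height?
s=monitor.get_state();W=model("wrist",s);print(W[4],W[3][:,2])
print(delta([430,330,380],0,s))
A=Ro.from_quat(s["ee_rot"]).as_matrix();print(A.round(3))
```

```text
[[571. 418. 135.]
 [335. 380. 135.]]
[[465. 237. 115.]
 [431. 137. 115.]]
[105.54691416 621.18145263 372.95148449] [ 0.28875833 -0.08717846 -0.95342464]
(array([-0.3169, -0.1851, -0.1489]), np.float64(1.279))
[[-0.958  0.288 -0.   ]
 [ 0.288  0.958 -0.001]
 [-0.    -0.001 -1.   ]]
```

```bash
python3 -c "
from h import *
print(delta([415,265,330],90))"
```

```text
(array([-0.3212, -0.2516, -0.0989]), np.float64(-0.292))
```

```bash
R='[1,[-0.321,-0.252,-0.099],[0,0,-0.292]]'; python3 -m crank '[[1,[-0.321,-0.252,-0.099],[0,0,-0.292]],[1,[-0.321,-0.252,-0.099],[0,0,-0.292]],[1,[-0.321,-0.252,-0.099],[0,0,-0.292]],[1,[-0.321,-0.252,-0.099],[0,0,-0.292]],[1,[-0.321,-0.252,-0.099],[0,0,-0.292]],[1,[-0.321,-0.252,-0.099],[0,0,-0.292]],[1,[-0.321,-0.252,-0.099],[0,0,-0.292]],[1,[-0.321,-0.252,-0.099],[0,0,-0.292]]]' 40
python3 -m crank '[[1,[0,0,0],[0,0,0]],[1,[0,0,0],[0,0,0]],[1,[0,0,0],[0,0,0]],[1,[0,0,0],[0,0,0]]]'
python3 - <<'E'
from h import *
s=monitor.get_state();im=camera("wrist");print(s["position"],s["ee_rot"])
np.save("w1.npy",im);import pickle;pickle.dump(s,open("w1.pkl","wb"))
cv2.imwrite("pics/w1.png",cv2.convertScaleAbs(im[:,:,::-1],alpha=1.5,beta=15))
E
```

```text
time: 1.05
position: [404.4, 278.9, 326.2]
ee_rot: [-0.0, 1.0, 0.0, 0.0]
contact_force: [1.2, 0.3, -0.1]
width: 1.002
finger_force: 0.0
time: 1.45
position: [402.3, 282.3, 325.3]
ee_rot: [-0.002, 1.0, 0.0, -0.0]
contact_force: [-0.2, 0.9, -0.5]
width: 0.997
finger_force: 0.0
[402.28360484 282.251396   325.31902893] [-1.87436360e-03  9.99998107e-01  1.96096786e-04 -4.84575426e-04]
```

View pics/w1.png

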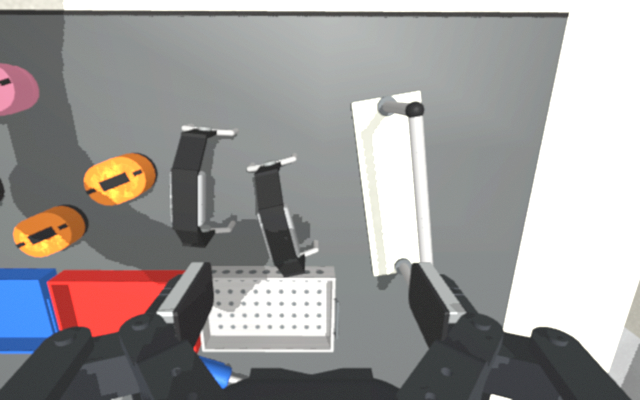

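```bash
python3 -c "
import numpy as np,cv2
im=np.load('w1.npy')[115:285,140:330]
cv2.imwrite('pics/w1c.png',cv2.convertScaleAbs(cv2.resize(im[:,:,::-1],None,fx=3.5,fy=3.5,interpolation=cv2.INTER_CUBIC),alpha=3,beta=10))"
```

```text
(no output)
```

View pics/w1c.png

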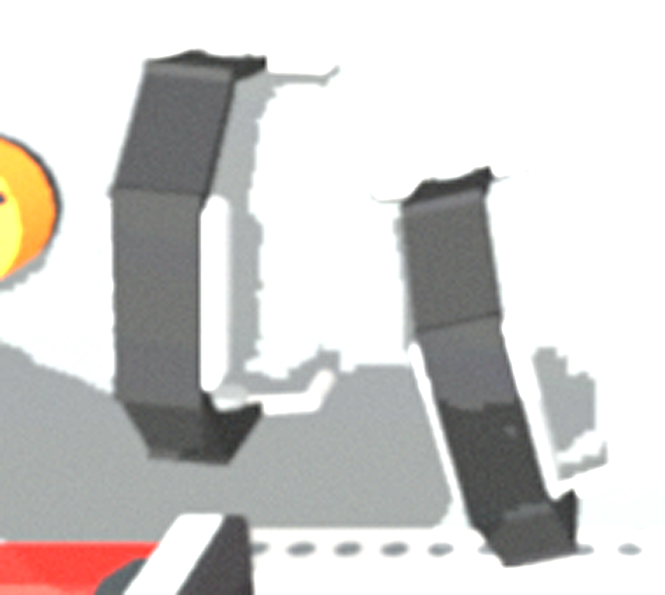

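Run:
```python
from h import *
import pickle
s=pickle.load(open("w1.pkl","rb"));M=model("wrist",s)
for n,q in(("left",[[113,190],[200,197],[198,403],[118,400]]),("right",[[415,330],[499,317],[553,495],[475,525]])):
    P=cast(np.array(q)/3.5+[140,115],117,M)[:,:2]
    d=(P[2]+P[3]-P[0]-P[1])/2
    print(n,P.mean(0).round(1),"len",np.hypot(*d).round(),"xdir",np.degrees(np.arctan2(d[1],d[0])).round(1),np.hypot(*(P[1]-P[0])).round())
# rail bar edges in wrist image: find bar left/right edges per row
im=np.load("w1.npy").astype(int).sum(2)
for r in(125,150,175,200,225,250):
    print(r,[(c,im[r,c]) for c in range(404,440,2)])
```

```text
left [436.2 146.3] len 68.0 xdir -5.8 26.0
right [475.8 247.5] len 67.0 xdir 14.4 27.0
125 [(404, np.int64(635)), (406, np.int64(641)), (408, np.int64(500)), (410, np.int64(348)), (412, np.int64(418)), (414, np.int64(465)), (416, np.int64(503)), (418, np.int64(510)), (420, np.int64(487)), (422, np.int64(441)), (424, np.int64(293)), (426, np.int64(278)), (428, np.int64(279)), (430, np.int64(281)), (432, np.int64(279)), (434, np.int64(278)), (436, np.int64(278)), (438, np.int64(279))]
150 [(404, np.int64(636)), (406, np.int64(637)), (408, np.int64(643)), (410, np.int64(500)), (412, np.int64(348)), (414, np.int64(420)), (416, np.int64(465)), (418, np.int64(498)), (420, np.int64(504)), (422, np.int64(485)), (424, np.int64(425)), (426, np.int64(273)), (428, np.int64(263)), (430, np.int64(262)), (432, np.int64(264)), (434, np.int64(264)), (436, np.int64(261)), (438, np.int64(263))]
175 [(404, np.int64(637)), (406, np.int64(637)), (408, np.int64(636)), (410, np.int64(637)), (412, np.int64(506)), (414, np.int64(351)), (416, np.int64(423)), (418, np.int64(466)), (420, np.int64(495)), (422, np
[... 692 characters left out ...]
.int64(623)), (414, np.int64(628)), (416, np.int64(506)), (418, np.int64(354)), (420, np.int64(425)), (422, np.int64(469)), (424, np.int64(493)), (426, np.int64(494)), (428, np.int64(477)), (430, np.int64(348)), (432, np.int64(253)), (434, np.int64(258)), (436, np.int64(257)), (438, np.int64(258))]
250 [(404, np.int64(621)), (406, np.int64(622)), (408, np.int64(622)), (410, np.int64(619)), (412, np.int64(619)), (414, np.int64(624)), (416, np.int64(631)), (418, np.int64(508)), (420, np.int64(351)), (422, np.int64(427)), (424, np.int64(469)), (426, np.int64(493)), (428, np.int64(494)), (430, np.int64(466)), (432, np.int64(313)), (434, np.int64(252)), (436, np.int64(251)), (438, np.int64(249))]
```

Run:
```python
from h import *
import pickle
s=pickle.load(open("w1.pkl","rb"));M=model("wrist",s)
B=cast([[417.8,150],[425.3,250]],132,M);u=B[1]-B[0];u/=np.linalg.norm(u);print(B.round(1),np.degrees(np.arctan2(u[1],u[0])))
P=cast([[352,102],[421,92],[374,275]],8,M);print(P.round(1),np.linalg.norm(P[1]-P[0]),np.linalg.norm(P[2]-P[0]))
n=(P[0]+P[1])/2; print("plate mid",n+130*u)
c=cast([[415,109]],139,M);print("near cap",c)
mid=B[0]+u*np.dot(n+130*u-B[0],u); print("mid",mid.round(1)); 
for k in(-48,48):print((mid+k*u).round(1))
print("mid from cap",(c+118*u).round(1))
# top cam check of bar
T=model("top");print(proj(np.array([mid-118*u,mid+118*u]),T))
print("basket",cast([[202,350],[334,350]],36,M).round(0))
print(delta([475.8,247.5,180],14.4+90))
```

```text
[[377.6 389.3 132. ]
 [486.8 408.3 132. ]] 9.8786133595921
[[334.6 336.7   8. ]
 [321.8 425.5   8. ]
 [588.9 380.7   8. ]] 89.75396888692215 258.1307955624425
plate mid [456.28561096 403.40546058   8.        ]
near cap [[337.9316847 380.6408907 139.       ]]
mid [456.3 403.  132. ]
[409.1 394.8 132. ]
[503.6 411.3 132. ]
mid from cap [[454.2 400.9 139. ]]
[[138.60793084 281.9219498 ]
 [131.2732233  192.76108914]]
basket [[705. 115.  36.]
 [705. 320.  36.]]
(array([-0.0734, -0.035 ,  0.1453]), np.float64(-0.248))
```

```bash
python3 -m crank '[[0.8,[-0.073,-0.035,0.145],[0,0,-0.248]],[0.8,[-0.073,-0.035,0.145],[0,0,-0.248]],[0.8,[-0.073,-0.035,0.145],[0,0,-0.248]],[0.8,[-0.073,-0.035,0.145],[0,0,-0.248]],[0.8,[-0.073,-0.035,0.145],[0,0,-0.248]],[0.8,[-0.073,-0.035,0.145],[0,0,-0.248]]]'
python3 -c "
from h import *
s=monitor.get_state();print(s['q'].round(2));print(delta([475.8,247.5,97],104.4))"
```

```text
time: 2.1
position: [476.0, 247.8, 181.9]
ee_rot: [-0.125, 0.992, 0.001, 0.0]
contact_force: [-0.8, 0.7, 0.3]
width: 0.796
finger_force: 0.0
[-0.37  0.65 -0.32  1.88  0.32  0.65  0.94]
(array([ 0.0004, -0.0004,  0.0849]), np.float64(-0.001))
```

```bash
python3 -m crank '[[0.8,[0,0,0.05],[0,0,0]],[0.8,[0,0,0.084],[0,0,0]],[0.8,[0,0,0.084],[0,0,0]],[0.8,[0,0,0.084],[0,0,0]]]'
python3 -m crank '[[0,[0,0,0],[0,0,0]],[0,[0,0,0],[0,0,0]],[0,[0,0,0],[0,0,0]],[0,[0,0,0],[0,0,0]],[0,[0,0,0],[0,0,0]],[0,[0,0,0],[0,0,0]]]' 40
python3 -m crank '[[0,[0,0,-0.02],[0,0,0]],[0,[0,0,-0.05],[0,0,0]],[0,[0,0,-0.09],[0,0,0]],[0,[0,0,-0.13],[0,0,0]],[0,[0,0,-0.165],[0,0,0]],[0,[0,0,-0.165],[0,0,0]],[0,[0,0,-0.165],[0,0,0]]]'
python3 -c "
from h import *
s=monitor.get_state();print(s['q'].round(2));print(delta([503,410.5,262],9.8))
cv2.imwrite('pics/g1.png',camera('side')[50:300,100:420,::-1].repeat(2,0).repeat(2,1))"
```

```text
time: 2.5
position: [476.8, 247.6, 98.6]
ee_rot: [-0.125, 0.992, 0.001, 0.001]
contact_force: [0.2, 0.3, -0.3]
width: 0.798
finger_force: 0.0
time: 3.1
position: [477.8, 246.6, 98.6]
ee_rot: [-0.124, 0.992, 0.001, 0.002]
contact_force: [-1.0, -2.1, 8.6]
width: 0.41
finger_force: 41.5
time: 3.8
position: [476.7, 245.6, 262.4]
ee_rot: [-0.124, 0.992, 0.0, 0.001]
contact_force: [-0.7, -0.4, -2.0]
width: 0.412
finger_force: 40.5
[-0.33  0.55 -0.38  1.79  0.26  0.85  0.99]
(array([-0.066 ,  0.1534,  0.0006]), np.float64(-1.494))
```

View pics/g1.png

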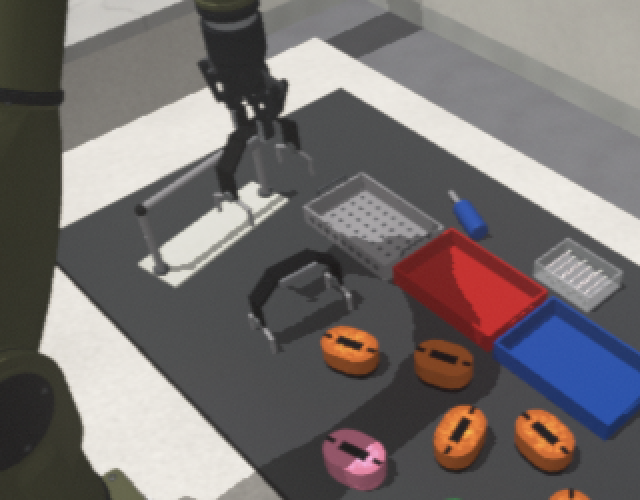

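```bash
python3 -m crank '[[0,[-0.01,0.023,0],[0,0,-0.2]],[0,[-0.02,0.045,0],[0,0,-0.4]],[0,[-0.03,0.07,0],[0,0,-0.6]],[0,[-0.04,0.09,0],[0,0,-0.8]],[0,[-0.05,0.115,0],[0,0,-1.0]],[0,[-0.06,0.135,0],[0,0,-1.2]],[0,[-0.066,0.153,0],[0,0,-1.4]],[0,[-0.066,0.153,0],[0,0,-1.494]]]'
python3 -c "
from h import *
print(delta([503,410.5,262],9.8))"
```

```text
time: 4.65
position: [501.0, 413.0, 259.2]
ee_rot: [-0.666, 0.746, 0.001, -0.001]
contact_force: [-0.8, -0.2, -1.0]
width: 0.408
finger_force: 40.5
(array([ 0.0022, -0.0022, -0.0028]), np.float64(-0.284))
```

```bash
python3 -m crank '[[0,[0.002,-0.002,0],[0,0,-0.15]],[0,[0.002,-0.002,0],[0,0,-0.284]],[0,[0.002,-0.002,0],[0,0,-0.284]],[0,[0.002,-0.002,0],[0,0,-0.284]]]'
python3 -c "
from h import *
s=monitor.get_state();M=model('wrist');im=camera('wrist');cv2.imwrite('pics/g2.png',cv2.convertScaleAbs(im[:,:,::-1],alpha=1.5,beta=15))
print(delta([503,410.5,141.6],9.8,s),s['q'].round(2))
u=np.array([.9853,.1702,0]);m=np.array([455.5,402.5,139]);print(proj([m-100*u,m,m+100*u],M).round())"
```

```text
time: 5.05
position: [504.2, 407.5, 260.0]
ee_rot: [0.761, -0.649, -0.0, 0.001]
contact_force: [-0.1, -0.5, -2.2]
width: 0.408
finger_force: 40.5
(array([-0.0033,  0.0004,  0.1184]), np.float64(-0.012)) [-0.37  0.78 -0.75  1.43  0.55  1.15  2.09]
[[493. 195.]
 [370. 196.]
 [247. 198.]]
```

View pics/g2.png

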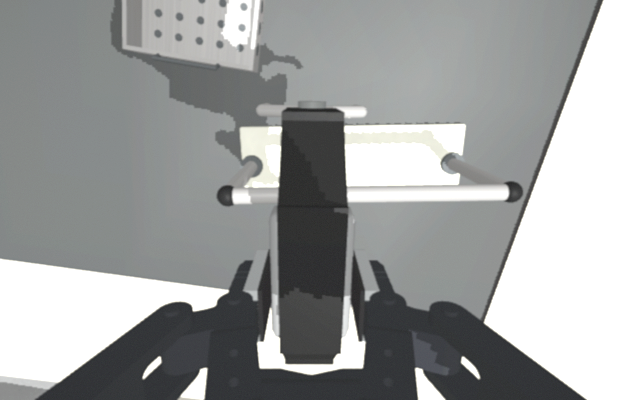

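```bash
python3 -m crank '[[0,[-0.003,0,0.04],[0,0,-0.012]],[0,[-0.003,0,0.08],[0,0,-0.012]],[0,[-0.003,0,0.1],[0,0,-0.012]],[0,[-0.003,0,0.11],[0,0,-0.012]],[0,[-0.003,0,0.114],[0,0,-0.012]],[0,[-0.003,0,0.116],[0,0,-0.012]],[0,[-0.003,0,0.116],[0,0,-0.012]]]'
python3 -c "
from h import *
s=monitor.get_state()
print(delta([503,410.5,141.6],9.8,s))"
```

```text
time: 5.8
position: [504.6, 411.8, 146.7]
ee_rot: [0.766, -0.643, 0.0, -0.001]
contact_force: [-0.4, -1.0, -1.5]
width: 0.41
finger_force: 40.4
(array([0.001 , 0.0018, 0.0051]), np.float64(0.002))
```

```bash
python3 -m crank '[[0,[0.001,0,0.002],[0,0,0]],[0,[0.001,0,0.0035],[0,0,0]],[0,[0.001,0,0.0045],[0,0,0]],[0,[0.001,0,0.0055],[0,0,0]],[0,[0.001,0,0.0055],[0,0,0]]]'
```

```text
time: 6.3
position: [504.8, 410.1, 141.9]
ee_rot: [0.766, -0.643, 0.0, -0.001]
contact_force: [-0.6, -2.8, 8.7]
width: 0.408
finger_force: 41.5
```

```bash
python3 -m crank '[[0.5,[0,0,-0.001],[0,0,0]],[0.6,[0,0,-0.001],[0,0,0]],[0.68,[0,0,-0.001],[0,0,0]],[0.68,[0,0,-0.001],[0,0,0]],[0.68,[0,0,-0.03],[0,0,0]],[0.68,[0,0,-0.07],[0,0,0]],[0.68,[0,0,-0.12],[0,0,0]],[0.68,[0,0,-0.12],[0,0,0]]]'
python3 -c "
from h import *
s=monitor.get_state();im=camera('wrist');cv2.imwrite('pics/g3.png',cv2.convertScaleAbs(im[:,:,::-1],alpha=1.5,beta=15))
print(delta([436.2,146.3,220],84.2,s))"
```

```text
time: 7.1
position: [506.1, 414.1, 267.5]
ee_rot: [0.765, -0.643, -0.0, -0.007]
contact_force: [-0.4, 0.5, 0.3]
width: 0.676
finger_force: 0.0
(array([0.2522, 0.1154, 0.044 ]), np.float64(-1.297))
```

View pics/g3.png

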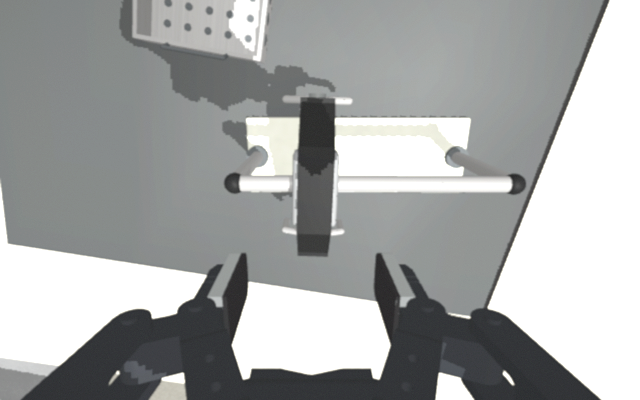

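```bash
python3 -m crank '[[0.8,[0.05,0.02,0],[0,0,0.15]],[0.8,[0.09,0.04,0],[0,0,0.3]],[0.8,[0.13,0.06,0],[0,0,0.45]],[0.8,[0.17,0.08,0],[0,0,0.6]],[0.8,[0.21,0.1,0],[0,0,0.75]],[0.8,[0.252,0.115,0.02],[0,0,0.9]],[0.8,[0.252,0.115,0.044],[0,0,1.05]],[0.8,[0.252,0.115,0.044],[0,0,1.195]]]'
python3 -m crank '[[0.8,[0,0,0],[0,0,0.15]],[0.8,[0,0,0],[0,0,0.3]],[0.8,[0,0,0],[0,0,0.45]],[0.8,[0,0,0],[0,0,0.6]],[0.8,[0,0,0],[0,0,0.65]],[0.8,[0,0,0],[0,0,0.65]]]'
python3 -c "
from h import *
s=monitor.get_state()
print(delta([436.2,146.3,97],84.2,s),s['q'].round(2))"
```

```text
time: 7.95
position: [432.2, 138.3, 213.1]
ee_rot: [-0.266, 0.964, -0.001, -0.004]
contact_force: [-0.5, 0.9, 0.9]
width: 0.8
finger_force: 0.0
time: 8.55
position: [433.9, 141.6, 215.2]
ee_rot: [0.05, 0.999, -0.001, -0.001]
contact_force: [0.5, 0.5, -0.8]
width: 0.799
finger_force: 0.0
(array([-0.0021,  0.0051,  0.1182]), np.float64(0.001)) [-0.25  0.51 -0.26  2.07  0.22  0.59  0.81]
```

```bash
python3 -m crank '[[0.8,[-0.002,0.005,0.04],[0,0,0]],[0.8,[-0.002,0.005,0.08],[0,0,0]],[0.8,[-0.002,0.005,0.105],[0,0,0]],[0.8,[-0.002,0.005,0.118],[0,0,0]],[0.8,[-0.002,0.005,0.118],[0,0,0]]]'
python3 -m crank '[[0,[0,0,0],[0,0,0]],[0,[0,0,0],[0,0,0]],[0,[0,0,0],[0,0,0]],[0,[0,0,0],[0,0,0]],[0,[0,0,0],[0,0,0]],[0,[0,0,0],[0,0,0]]]' 40
python3 -m crank '[[0,[0,0,-0.02],[0,0,0]],[0,[0,0,-0.05],[0,0,0]],[0,[0,0,-0.09],[0,0,0]],[0,[0,0,-0.13],[0,0,0]],[0,[0,0,-0.17],[0,0,0]],[0,[0,0,-0.17],[0,0,0]],[0,[0,0,-0.17],[0,0,0]]]'
python3 -c "
from h import *
s=monitor.get_state();print(s['q'].round(2));print(delta([408,394,267],9.8,s))"
```

```text
time: 9.05
position: [435.5, 146.2, 96.0]
ee_rot: [0.049, 0.999, -0.001, -0.002]
contact_force: [0.2, 0.0, -0.1]
width: 0.803
finger_force: 0.0
time: 9.65
position: [437.6, 146.8, 98.7]
ee_rot: [0.051, 0.999, 0.0, 0.001]
contact_force: [-0.8, -0.2, 6.7]
width: 0.41
finger_force: 43.6
time: 10.35
position: [437.1, 146.6, 268.4]
ee_rot: [0.05, 0.999, 0.0, 0.001]
contact_force: [-1.1, -0.1, -1.0]
width: 0.41
finger_force: 42.8
[-0.21  0.43 -0.31  1.99  0.19  0.75  0.84]
(array([0.0539, 0.2432, 0.0015]), np.float64(1.299))
```

```bash
python3 -m crank '[[0,[0.007,0.035,-0.01],[0,0,0.15]],[0,[0.015,0.07,-0.01],[0,0,0.3]],[0,[0.023,0.105,-0.01],[0,0,0.45]],[0,[0.031,0.14,-0.01],[0,0,0.6]],[0,[0.039,0.175,-0.01],[0,0,0.75]],[0,[0.046,0.21,-0.01],[0,0,0.9]],[0,[0.054,0.243,-0.01],[0,0,1.05]],[0,[0.054,0.243,-0.01],[0,0,1.195]]]'
python3 -m crank '[[0,[0,0,0],[0,0,0.104]],[0,[0,0,0],[0,0,0.104]],[0,[0,0,0],[0,0,0.104]]]'
python3 -c "
from h import *
s=monitor.get_state();print(s['q'].round(2));print(delta([408,394,145],9.8,s))"
```

```text
time: 11.15
position: [404.3, 399.6, 275.3]
ee_rot: [0.603, 0.798, -0.001, -0.002]
contact_force: [-0.2, -0.3, -2.2]
width: 0.412
finger_force: 42.7
time: 11.45
position: [407.2, 393.2, 276.5]
ee_rot: [0.643, 0.766, -0.002, 0.0]
contact_force: [-0.2, 0.5, -1.4]
width: 0.41
finger_force: 42.7
[-0.9   0.56  0.08  1.7  -0.05  0.89 -0.62]
(array([0.001 , 0.0012, 0.1315]), np.float64(0.003))
```

```bash
python3 -m crank '[[0,[0.001,0.001,0.04],[0,0,0]],[0,[0.001,0.001,0.08],[0,0,0]],[0,[0.001,0.001,0.11],[0,0,0]],[0,[0.001,0.001,0.124],[0,0,0]],[0,[0.001,0.001,0.129],[0,0,0]],[0,[0.001,0.001,0.129],[0,0,0]],[0,[0.001,0.001,0.129],[0,0,0]]]'
python3 -c "
from h import *
s=monitor.get_state();print(delta([408,394,141.6],9.8,s))"
```

```text
time: 12.15
position: [409.2, 395.4, 149.9]
ee_rot: [0.644, 0.765, 0.001, 0.0]
contact_force: [0.9, -0.2, -0.2]
width: 0.408
finger_force: 42.7
(array([-0.0012, -0.0015,  0.0083]), np.float64(0.0))
```

```bash
python3 -m crank '[[0,[-0.001,-0.001,0.003],[0,0,0]],[0,[-0.001,-0.001,0.006],[0,0,0]],[0,[-0.001,-0.001,0.0075],[0,0,0]],[0,[-0.001,-0.001,0.0085],[0,0,0]],[0,[-0.001,-0.001,0.009],[0,0,0]],[0,[-0.001,-0.001,0.009],[0,0,0]]]'
```

```text
time: 12.75
position: [407.9, 394.1, 141.7]
ee_rot: [0.644, 0.765, 0.0, -0.0]
contact_force: [-3.0, -2.7, 11.8]
width: 0.415
finger_force: 44.2
```

```bash
python3 -m crank '[[0.5,[0,0,-0.001],[0,0,0]],[0.6,[0,0,-0.001],[0,0,0]],[0.68,[0,0,-0.001],[0,0,0]],[0.68,[0,0,-0.001],[0,0,0]],[0.68,[0,0,-0.03],[0,0,0]],[0.68,[0,0,-0.07],[0,0,0]],[0.68,[0,0,-0.12],[0,0,0]],[0.68,[0,0,-0.13],[0,0,0]]]'
python3 -c "
from h import *
s=monitor.get_state();im=camera('wrist');cv2.imwrite('pics/g4.png',cv2.convertScaleAbs(im[:,:,::-1],alpha=1.5,beta=15))
for c in cups():
  print(c,delta([*c[0],200],c[3]+90,s))
print(s['q'].round(2))"
```

```text
time: 13.55
position: [410.3, 396.1, 275.4]
ee_rot: [0.644, 0.765, 0.005, 0.0]
contact_force: [-0.3, 1.4, -0.7]
width: 0.68
finger_force: 0.0
(array([434.5,  25.3]), 84, 60, -67.3) (array([-0.37  , -0.0397,  0.0728]), np.float64(-0.226))
(array([ 440.7, -370.7]), 84, 64, 37.5) (array([-0.7613, -0.1008,  0.0699]), np.float64(1.087))
(array([ 440.2, -189.6]), 85, 61, 18.5) (array([-0.5827, -0.0706,  0.0712]), np.float64(1.418))
(array([ 513.6, -269.9]), 85, 62, 84.9) (array([-0.6743, -0.0119,  0.0712]), np.float64(0.26))
(array([511.5, -87.2]), 85, 60, -62.6) (array([-0.4939,  0.0171,  0.0725]), np.float64(-0.308))
[-0.9   0.56  0.08  1.7  -0.06  0.88 -0.62]
```

View pics/g4.png

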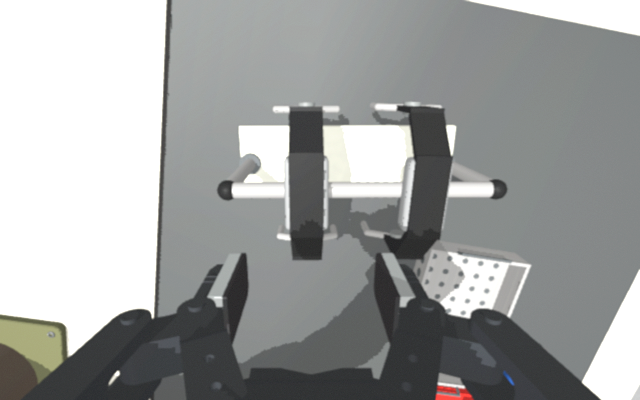

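```bash
cat >> h.py <<'E'
def near(z=None,off=(0,0)):
    """cup nearest to the TCP in the wrist view, and move to its grasp"""
    s=monitor.get_state(); im=camera("wrist"); M=model("wrist",s)
    L=[rect(c,36,M) for c in blobs(im,*ORANGE,400,9)]
    L.sort(key=lambda r:np.hypot(*(r[0]-s["position"][:2])))
    for r in L[:2]: print(r,delta([*r[0],12],r[3]+90,s))
    print("q",s["q"].round(2),"pos",s["position"].round(1))
def weigh(n=8):
    F=[]
    for i in range(n):
        F.append(monitor.get_state()["contact_force"]); camera("top")
    F=np.array(F); print("F",F.mean(0).round(2),"sd",F.std(0).round(2))
E
python3 -c "
from h import *
weigh()"
python3 -m crank '[[1,[-0.05,-0.005,0.01],[0,0,-0.1]],[1,[-0.1,-0.01,0.02],[0,0,-0.226]],[1,[-0.15,-0.015,0.03],[0,0,-0.226]],[1,[-0.2,-0.02,0.04],[0,0,-0.226]],[1,[-0.25,-0.025,0.05],[0,0,-0.226]],[1,[-0.3,-0.03,0.06],[0,0,-0.226]],[1,[-0.35,-0.035,0.07],[0,0,-0.226]],[1,[-0.37,-0.04,0.073],[0,0,-0.226]]]'
python3 -m crank '[[1,[0,0,0],[0,0,0]],[1,[0,0,0],[0,0,0]],[1,[0,0,0],[0,0,0]]]'
python3 -c "
from h import *
near()"
```

```text
F [-0.19  0.15 -0.08] sd [0.33 0.47 0.26]
time: 14.85
position: [430.9, 18.3, 196.2]
ee_rot: [0.556, 0.831, -0.001, -0.0]
contact_force: [0.2, 0.4, -0.0]
width: 0.999
finger_force: 0.0
time: 15.15
position: [431.7, 24.0, 197.1]
ee_rot: [0.553, 0.833, 0.001, -0.0]
contact_force: [-0.2, -0.3, 0.3]
width: 0.998
finger_force: 0.0
(array([434.6,  28.1]), 86, 58, -68.5) (array([0.0025, 0.0041, 0.1851]), np.float64(0.024))
(array([509.2, -79.7]), 98, 57, -67.0) (array([-0.1258,  0.0309,  0.1851]), np.float64(-0.002))
q [-0.13  0.51 -0.05  2.16  0.05  0.47  0.19] pos [431.7  24.  197.1]
```

```bash
python3 -m crank '[[1,[0.0025,0.004,0.05],[0,0,0.02]],[1,[0.0025,0.004,0.1],[0,0,0.02]],[1,[0.0025,0.004,0.14],[0,0,0.02]],[1,[0.0025,0.004,0.17],[0,0,0.02]],[1,[0.0025,0.004,0.184],[0,0,0.02]],[1,[0.0025,0.004,0.184],[0,0,0.02]],[1,[0.0025,0.004,0.184],[0,0,0.02]]]' 22
python3 -m crank '[[0.8,[0,0,0],[0,0,0]],[0.75,[0,0,0],[0,0,0]],[0.7,[0,0,0],[0,0,0]],[0.66,[0,0,0],[0,0,0]],[0.6,[0,0,0],[0,0,0]],[0.5,[0,0,0],[0,0,0]],[0.4,[0,0,0],[0,0,0]],[0.4,[0,0,0],[0,0,0]]]'
```

```text
time: 15.9
position: [435.2, 26.7, 23.0]
ee_rot: [0.56, 0.828, -0.008, -0.008]
contact_force: [0.4, -1.4, -0.9]
width: 0.997
finger_force: 0.0
time: 16.7
position: [434.9, 25.2, 24.0]
ee_rot: [0.562, 0.827, -0.008, -0.007]
contact_force: [-0.4, 1.1, 5.9]
width: 0.649
finger_force: 23.6
```

```bash
python3 -m crank '[[0.4,[0,0,-0.01],[0,0,0]],[0.4,[0,0,-0.03],[0,0,0]],[0.4,[0,0,-0.06],[0,0,0]],[0.4,[0,0,-0.1],[0,0,0]],[0.4,[0,0,-0.13],[0,0,0]],[0.4,[0,0,-0.13],[0,0,0]],[0.4,[0,0,-0.13],[0,0,0]],[0.4,[0,0,-0.13],[0,0,0]]]'
python3 -c "
from h import *
weigh()
s=monitor.get_state();print(s['q'].round(2),s['position'],s['ee_rot'])
for n,y in(('basket',212),('red',0),('blue',-214)):
  for k in(-47,47): print(n,k,delta([646,y+k,150],0,s))"
```

```text
time: 17.5
position: [436.6, 25.1, 152.4]
ee_rot: [0.562, 0.827, -0.01, -0.008]
contact_force: [-0.4, -0.5, -2.5]
width: 0.651
finger_force: 24.7
F [-0.18 -0.1  -2.06] sd [0.26 0.36 0.38]
[ 0.18  0.65 -0.55  2.16  0.66  0.53 -0.49] [437.39800844  25.7529378  153.21538374] [ 0.56164051  0.82729583 -0.00889207 -0.00790378]
basket -47 (array([ 0.0524,  0.2453, -0.0024]), np.float64(0.378))
basket 47 (array([ 0.1398,  0.28  , -0.003 ]), np.float64(0.378))
red -47 (array([-0.1446,  0.1671, -0.0012]), np.float64(0.378))
red 47 (array([-0.0572,  0.2017, -0.0017]), np.float64(0.378))
blue -47 (array([-3.435e-01,  8.810e-02,  1.000e-04]), np.float64(0.378))
blue 47 (array([-0.2561,  0.1228, -0.0005]), np.float64(0.378))
```

```bash
cat >> h.py <<'E'
def go(x,y,z,ang):
    """shift (m) and turn to reach pose, tool straight down, tool y at ang deg mod 180 (nearest; -q7 risk)"""
    s=monitor.get_state(); A=Ro.from_quat(s["ee_rot"]).as_matrix()
    cur=np.degrees(np.arctan2(A[1,1],A[0,1])); a=np.radians(cur+(ang-cur+90)%180-90)
    c,n=np.cos(a),np.sin(a); T=np.array([[-n,c,0],[c,n,0],[0,0,-1.]])
    print("shift",(A.T@(np.array([x,y,z])-s["position"])/1000).round(4),"turn",Ro.from_matrix(A.T@T).as_rotvec().round(3),"q",s["q"].round(2))
E
python3 -c "
from h import *
go(644,-261,150,0)"
```

```text
shift [-3.428e-01  8.620e-02  1.000e-04] turn [-0.024  0.001  0.378] q [ 0.18  0.65 -0.55  2.16  0.66  0.53 -0.49]
```

```bash
python3 -m crank '[[0.4,[-0.04,0.01,0],[-0.003,0,0.05]],[0.4,[-0.085,0.02,0],[-0.006,0,0.1]],[0.4,[-0.13,0.033,0],[-0.01,0,0.15]],[0.4,[-0.175,0.044,0],[-0.013,0,0.2]],[0.4,[-0.22,0.055,0],[-0.016,0,0.25]],[0.4,[-0.265,0.066,0],[-0.02,0,0.3]],[0.4,[-0.31,0.078,0],[-0.024,0,0.35]],[0.4,[-0.343,0.086,0],[-0.024,0,0.378]]]'
python3 -m crank '[[0.4,[0,0,0],[0,0,0]],[0.4,[0,0,0],[0,0,0]],[0.4,[0,0,0],[0,0,0]]]'
python3 -c "
from h import *
cv2.imwrite('pics/b1.png',cv2.convertScaleAbs(camera('wrist')[:,:,::-1],alpha=1.4))
go(644,-261,40,0)"
```

```text
time: 18.7
position: [644.5, -265.2, 149.9]
ee_rot: [0.709, 0.705, -0.001, 0.001]
contact_force: [0.1, -0.8, -2.1]
width: 0.648
finger_force: 24.7
time: 19.0
position: [643.3, -259.6, 150.1]
ee_rot: [0.706, 0.708, -0.0, -0.0]
contact_force: [-0.7, 2.3, -2.3]
width: 0.651
finger_force: 24.8
shift [-0.0015  0.0006  0.1104] turn [-0.    -0.     0.002] q [ 0.57  0.92 -0.54  1.39  0.52  0.97 -0.08]
```

View pics/b1.png

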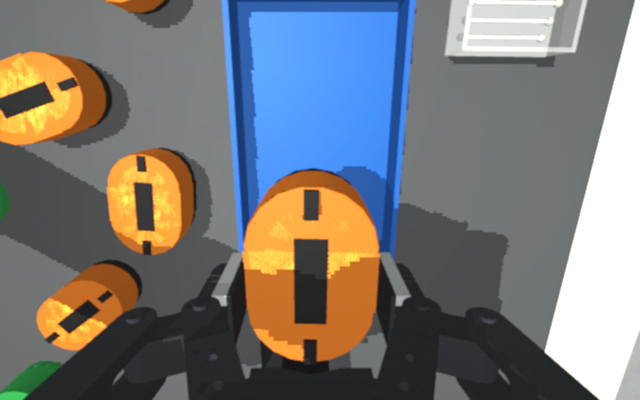

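```bash
python3 -m crank '[[0.4,[-0.001,0,0.04],[0,0,0]],[0.4,[-0.001,0,0.08],[0,0,0]],[0.4,[-0.001,0,0.1],[0,0,0]],[0.4,[-0.001,0,0.11],[0,0,0]],[0.4,[-0.001,0,0.114],[0,0,0]],[0.4,[-0.001,0,0.116],[0,0,0]],[0.4,[-0.001,0,0.116],[0,0,0]]]'
python3 -m crank '[[0.4,[0,0,0.001],[0,0,0]],[0.4,[0,0,0.002],[0,0,0]],[0.4,[0,0,0.003],[0,0,0]],[0.4,[0,0,0.004],[0,0,0]],[0.4,[0,0,0.004],[0,0,0]]]'
```

```text
time: 19.75
position: [645.0, -262.6, 35.9]
ee_rot: [0.707, 0.707, 0.0, 0.002]
contact_force: [-0.0, -0.4, -2.2]
width: 0.651
finger_force: 24.8
time: 20.25
position: [643.9, -262.6, 30.4]
ee_rot: [0.707, 0.707, -0.0, 0.001]
contact_force: [0.2, -0.8, -2.2]
width: 0.651
finger_force: 24.8
```

```bash
python3 -m crank '[[0.4,[0,0,0.001],[0,0,0]],[0.4,[0,0,0.002],[0,0,0]],[0.4,[0,0,0.003],[0,0,0]],[0.4,[0,0,0.003],[0,0,0]],[0.4,[0,0,0.003],[0,0,0]]]'
```

```text
time: 20.75
position: [644.2, -262.7, 28.6]
ee_rot: [0.707, 0.707, -0.0, 0.001]
contact_force: [-1.9, 0.8, 4.4]
width: 0.649
finger_force: 25.4
```

```bash
python3 -m crank '[[0.7,[0,0,0],[0,0,0]],[0.75,[0,0,0],[0,0,0]],[0.82,[0,0,0],[0,0,0]],[0.85,[0,0,0],[0,0,0]],[0.85,[0,0,-0.02],[0,0,0]],[0.85,[0,0,-0.06],[0,0,0]],[0.85,[0,0,-0.11],[0,0,0]],[0.9,[0,0,-0.16],[0,0,0]]]'
python3 -c "
from h import *
go(513.6,-265,200,-5.1)"
```

```text
time: 21.55
position: [643.8, -262.2, 190.6]
ee_rot: [0.707, 0.707, 0.0, 0.001]
contact_force: [0.3, -0.4, -0.2]
width: 0.898
finger_force: 0.0
shift [-0.0028 -0.1302 -0.0096] turn [0.002 0.001 0.089] q [ 0.58  0.88 -0.56  1.36  0.49  1.04 -0.06]
```

```bash
python3 -m crank '[[1,[0,-0.04,-0.005],[0,0,0.089]],[1,[-0.003,-0.085,-0.01],[0,0,0.089]],[1,[-0.003,-0.13,-0.01],[0,0,0.089]],[1,[-0.003,-0.13,-0.01],[0,0,0.089]],[1,[-0.003,-0.13,-0.01],[0,0,0.089]],[1,[-0.003,-0.13,-0.01],[0,0,0.089]]]'
python3 -c "
from h import *
near()"
```

```text
time: 22.15
position: [516.0, -265.3, 198.7]
ee_rot: [0.738, 0.675, 0.001, 0.002]
contact_force: [0.9, 0.8, -0.2]
width: 1.001
finger_force: 0.0
(array([ 513.1, -265.6]), 86, 58, 83.1) (array([-0.0003, -0.0038,  0.1867]), np.float64(0.031))
(array([ 439.8, -185.8]), 87, 58, 18.0) (array([ 0.0727, -0.0839,  0.1862]), np.float64(1.168))
q [ 0.71  0.71 -0.55  1.73  0.49  0.83 -0.15] pos [ 516.  -265.3  198.7]
```

```bash
python3 -m crank '[[1,[0,-0.004,0.05],[0,0,0.03]],[1,[0,-0.004,0.1],[0,0,0.03]],[1,[0,-0.004,0.14],[0,0,0.03]],[1,[0,-0.004,0.17],[0,0,0.03]],[1,[0,-0.004,0.181],[0,0,0.03]],[1,[0,-0.004,0.181],[0,0,0.03]],[1,[0,-0.004,0.181],[0,0,0.03]]]' 22
python3 -m crank '[[0.8,[0,0,0],[0,0,0]],[0.75,[0,0,0],[0,0,0]],[0.7,[0,0,0],[0,0,0]],[0.66,[0,0,0],[0,0,0]],[0.6,[0,0,0],[0,0,0]],[0.5,[0,0,0],[0,0,0]],[0.4,[0,0,0],[0,0,0]],[0.4,[0,0,0],[0,0,0]]]'
python3 -m crank '[[0.4,[0,0,-0.01],[0,0,0]],[0.4,[0,0,-0.03],[0,0,0]],[0.4,[0,0,-0.06],[0,0,0]],[0.4,[0,0,-0.1],[0,0,0]],[0.4,[0,0,-0.13],[0,0,0]],[0.4,[0,0,-0.13],[0,0,0]],[0.4,[0,0,-0.13],[0,0,0]],[0.4,[0,0,-0.13],[0,0,0]]]'
python3 -c "
from h import *
weigh()
print('blue');go(644,-167,145,0);print('red');go(647,-47,145,0);print('bas');go(643,260,145,0)"
```

```text
time: 22.9
position: [511.8, -265.3, 17.5]
ee_rot: [0.748, 0.664, 0.001, 0.002]
contact_force: [-0.1, 0.6, 0.3]
width: 1.0
finger_force: 0.0
time: 23.7
position: [512.4, -265.8, 18.0]
ee_rot: [0.748, 0.664, 0.001, 0.003]
contact_force: [3.0, -0.8, 7.2]
width: 0.657
finger_force: 22.1
time: 24.5
position: [507.9, -264.9, 144.6]
ee_rot: [0.748, 0.664, -0.001, -0.001]
contact_force: [-0.5, -0.6, -4.4]
width: 0.654
finger_force: 26.1
F [-0.13  0.18 -3.86] sd [0.65 0.4  0.61]
blue
shift [0.1132 0.1216 0.001 ] turn [ 0.     0.001 -0.119] q [ 0.69  0.78 -0.5   1.79  0.54  0.72 -0.23]
red
shift [0.2327 0.1103 0.0009] turn [ 0.     0.001 -0.119] q [ 0.69  0.78 -0.5   1.79  0.54  0.72 -0.23]
bas
shift [0.5371 0.0698 0.0006] turn [ 0.     0.001 -0.119] q [ 0.69  0.78 -0.5   1.79  0.54  0.72 -0.23]
```

```bash
python3 -m crank '[[0.4,[0.04,0.02,0],[0,0,-0.03]],[0.4,[0.08,0.04,0],[0,0,-0.06]],[0.4,[0.12,0.057,0],[0,0,-0.1]],[0.4,[0.16,0.075,0],[0,0,-0.119]],[0.4,[0.2,0.095,0],[0,0,-0.119]],[0.4,[0.233,0.11,0],[0,0,-0.119]],[0.4,[0.233,0.11,0],[0,0,-0.119]],[0.4,[0.233,0.11,0],[0,0,-0.119]]]'
python3 -c "
from h import *
go(647,-47,31,0)"
```

```text
time: 25.7
position: [646.9, -45.3, 146.0]
ee_rot: [0.706, 0.708, -0.0, 0.001]
contact_force: [-0.3, -0.4, -3.6]
width: 0.653
finger_force: 24.7
shift [-0.0016  0.      0.115 ] turn [0.    0.001 0.002] q [ 0.27  0.86 -0.51  1.56  0.51  0.86 -0.43]
```

```bash
python3 -m crank '[[0.4,[-0.001,0,0.04],[0,0,0]],[0.4,[-0.001,0,0.08],[0,0,0]],[0.4,[-0.001,0,0.1],[0,0,0]],[0.4,[-0.001,0,0.11],[0,0,0]],[0.4,[-0.001,0,0.115],[0,0,0]],[0.4,[-0.001,0,0.117],[0,0,0]],[0.4,[-0.001,0,0.119],[0,0,0]],[0.4,[-0.001,0,0.119],[0,0,0]]]'
python3 -m crank '[[0.4,[0,0,0.001],[0,0,0]],[0.4,[0,0,0.002],[0,0,0]],[0.4,[0,0,0.003],[0,0,0]],[0.4,[0,0,0.003],[0,0,0]],[0.4,[0,0,0.003],[0,0,0]]]'
```

```text
time: 26.5
position: [647.7, -48.1, 28.2]
ee_rot: [0.707, 0.707, 0.0, 0.001]
contact_force: [-0.5, 0.8, -3.6]
width: 0.652
finger_force: 25.3
time: 27.0
position: [647.0, -48.0, 24.2]
ee_rot: [0.707, 0.707, -0.0, 0.001]
contact_force: [-0.5, 0.3, -3.7]
width: 0.65
finger_force: 25.4
```

```bash
python3 -m crank '[[0.4,[0,0,0.001],[0,0,0]],[0.4,[0,0,0.002],[0,0,0]],[0.4,[0,0,0.003],[0,0,0]],[0.4,[0,0,0.003],[0,0,0]],[0.4,[0,0,0.003],[0,0,0]]]'
```

```text
time: 27.5
position: [647.1, -48.0, 22.2]
ee_rot: [0.707, 0.707, -0.0, 0.001]
contact_force: [-3.1, -0.6, 6.0]
width: 0.654
finger_force: 26.3
```

Contact. Release, rise, head for the cup at (511, -84).

```bash
python3 -m crank '[[0.7,[0,0,0],[0,0,0]],[0.75,[0,0,0],[0,0,0]],[0.82,[0,0,0],[0,0,0]],[0.85,[0,0,0],[0,0,0]],[0.85,[0,0,-0.02],[0,0,0]],[0.85,[0,0,-0.06],[0,0,0]],[0.85,[0,0,-0.11],[0,0,0]],[0.9,[0,0,-0.16],[0,0,0]]]'
python3 -c "
from h import *
near();go(511,-83,200,26)"
```

```text
time: 28.3
position: [646.4, -47.8, 182.5]
ee_rot: [0.707, 0.707, -0.0, 0.0]
contact_force: [1.8, -1.2, -0.3]
width: 0.899
finger_force: 0.0
(array([646.8, -49.4]), 89, 59, -88.4) (array([-0.0015,  0.0004,  0.1705]), np.float64(-0.028))
(array([513.1, -82.9]), 84, 71, -66.9) (array([-0.035 , -0.1333,  0.1706]), np.float64(-0.403))
q [ 0.28  0.82 -0.54  1.53  0.48  0.93 -0.41] pos [646.4 -47.8 182.5]
shift [-0.0364 -0.1407 -0.0101] turn [ 0.015  0.004 -0.455] q [ 0.28  0.81 -0.54  1.52  0.48  0.94 -0.41]
```

```bash
python3 -m crank '[[1,[-0.01,-0.04,-0.01],[0,0,-0.15]],[1,[-0.02,-0.08,-0.01],[0,0,-0.3]],[1,[-0.036,-0.12,-0.01],[0,0,-0.43]],[1,[-0.036,-0.135,-0.01],[0,0,-0.43]],[1,[-0.036,-0.135,-0.01],[0,0,-0.43]],[1,[-0.036,-0.135,-0.01],[0,0,-0.43]],[1,[-0.036,-0.135,-0.01],[0,0,-0.43]]]'
python3 -c "
from h import *
near()"
```

```text
time: 29.05
position: [513.5, -83.1, 191.3]
ee_rot: [0.54, 0.842, 0.001, 0.001]
contact_force: [0.2, 0.5, -1.0]
width: 0.999
finger_force: 0.0
(array([510.3, -83.7]), 87, 58, -67.2) (array([ 0.0011, -0.0036,  0.1793]), np.float64(0.032))
(array([ 438.9, -182.2]), 89, 69, 22.5) (array([-0.0587, -0.1096,  0.1791]), np.float64(-1.534))
q [ 0.47  0.68 -0.66  1.91  0.6   0.76 -0.1 ] pos [513.5 -83.1 191.3]
```

```bash
python3 -m crank '[[1,[0.001,-0.0035,0.05],[0,0,0.03]],[1,[0.001,-0.0035,0.1],[0,0,0.03]],[1,[0.001,-0.0035,0.14],[0,0,0.03]],[1,[0.001,-0.0035,0.165],[0,0,0.03]],[1,[0.001,-0.0035,0.174],[0,0,0.03]],[1,[0.001,-0.0035,0.174],[0,0,0.03]],[1,[0.001,-0.0035,0.174],[0,0,0.03]]]' 22
python3 -m crank '[[0.8,[0,0,0],[0,0,0]],[0.75,[0,0,0],[0,0,0]],[0.7,[0,0,0],[0,0,0]],[0.66,[0,0,0],[0,0,0]],[0.6,[0,0,0],[0,0,0]],[0.5,[0,0,0],[0,0,0]],[0.4,[0,0,0],[0,0,0]],[0.4,[0,0,0],[0,0,0]]]'
python3 -m crank '[[0.4,[0,0,-0.01],[0,0,0]],[0.4,[0,0,-0.03],[0,0,0]],[0.4,[0,0,-0.06],[0,0,0]],[0.4,[0,0,-0.1],[0,0,0]],[0.4,[0,0,-0.13],[0,0,0]],[0.4,[0,0,-0.13],[0,0,0]],[0.4,[0,0,-0.13],[0,0,0]],[0.4,[0,0,-0.13],[0,0,0]]]'
python3 -c "
from h import *
weigh()
print('blue');go(644,-167,145,0);print('red');go(647,48,145,0);print('bas');go(643,260,145,0)"
```

```text
time: 29.8
position: [509.6, -84.2, 18.0]
ee_rot: [0.553, 0.833, 0.0, 0.002]
contact_force: [0.6, -0.5, 0.3]
width: 1.0
finger_force: 0.0
time: 30.6
position: [509.4, -84.4, 17.9]
ee_rot: [0.553, 0.833, 0.0, 0.002]
contact_force: [0.3, -0.1, 5.5]
width: 0.65
finger_force: 23.2
time: 31.4
position: [506.9, -84.7, 146.0]
ee_rot: [0.553, 0.833, -0.001, -0.0]
contact_force: [-0.1, -0.6, -2.7]
width: 0.651
finger_force: 25.2
F [-0.2   0.21 -1.79] sd [0.35 0.45 0.58]
blue
shift [-0.1291  0.0929  0.002 ] turn [0.    0.001 0.4  ] q [ 0.44  0.74 -0.6   1.96  0.68  0.65 -0.2 ]
red
shift [0.0677 0.1794 0.0017] turn [0.    0.001 0.4  ] q [ 0.44  0.74 -0.6   1.96  0.68  0.65 -0.2 ]
bas
shift [0.2646 0.2582 0.0014] turn [0.    0.001 0.4  ] q [ 0.44  0.74 -0.6   1.96  0.68  0.65 -0.2 ]
```

```bash
python3 -m crank '[[0.4,[-0.03,0.023,0],[0,0,0.1]],[0.4,[-0.06,0.046,0],[0,0,0.2]],[0.4,[-0.09,0.07,0],[0,0,0.3]],[0.4,[-0.129,0.093,0],[0,0,0.4]],[0.4,[-0.129,0.093,0],[0,0,0.4]],[0.4,[-0.129,0.093,0],[0,0,0.4]],[0.4,[-0.129,0.093,0],[0,0,0.4]]]'
python3 -c "
from h import *
near();go(644,-167,31,0)"
```

```text
time: 32.5
position: [643.0, -165.8, 147.0]
ee_rot: [0.707, 0.708, -0.0, -0.0]
contact_force: [-0.8, 0.8, -2.2]
width: 0.648
finger_force: 25.2
(array([ 642.5, -243.3]), 186, 120, -89.8) (array([-0.0775, -0.0005,  0.135 ]), np.float64(-0.002))
(array([646.9, -59.6]), 61, 60, -89.9) (array([0.1062, 0.0042, 0.1349]), np.float64(-0.0))
q [ 0.45  0.88 -0.53  1.5   0.52  0.9  -0.25] pos [ 643.  -165.8  147. ]
shift [-0.0013  0.0011  0.1162] turn [-0.001  0.     0.002] q [ 0.45  0.88 -0.53  1.5   0.52  0.9  -0.25]
```

```bash
python3 -m crank '[[0.4,[-0.001,0.001,0.04],[0,0,0]],[0.4,[-0.001,0.001,0.08],[0,0,0]],[0.4,[-0.001,0.001,0.1],[0,0,0]],[0.4,[-0.001,0.001,0.112],[0,0,0]],[0.4,[-0.001,0.001,0.117],[0,0,0]],[0.4,[-0.001,0.001,0.12],[0,0,0]],[0.4,[-0.001,0.001,0.122],[0,0,0]],[0.4,[-0.001,0.001,0.122],[0,0,0]]]'
python3 -m crank '[[0.4,[0,0,0.001],[0,0,0]],[0.4,[0,0,0.002],[0,0,0]],[0.4,[0,0,0.003],[0,0,0]],[0.4,[0,0,0.003],[0,0,0]],[0.4,[0,0,0.003],[0,0,0]]]'
```

```text
time: 33.35
position: [645.9, -168.2, 26.3]
ee_rot: [0.707, 0.707, 0.0, 0.001]
contact_force: [0.0, 0.0, -2.6]
width: 0.641
finger_force: 25.2
time: 33.85
position: [645.3, -168.2, 22.4]
ee_rot: [0.707, 0.707, -0.0, 0.001]
contact_force: [-0.6, -0.4, -1.9]
width: 0.652
finger_force: 25.2
```

```bash
python3 -m crank '[[0.4,[0,0,0.001],[0,0,0]],[0.4,[0,0,0.002],[0,0,0]],[0.4,[0,0,0.002],[0,0,0]],[0.4,[0,0,0.002],[0,0,0]]]'
```

```text
time: 34.25
position: [645.4, -168.2, 22.0]
ee_rot: [0.707, 0.707, -0.0, 0.001]
contact_force: [-2.5, 0.9, 8.3]
width: 0.648
finger_force: 26.5
```

```bash
python3 -m crank '[[0.7,[0,0,0],[0,0,0]],[0.75,[0,0,0],[0,0,0]],[0.82,[0,0,0],[0,0,0]],[0.85,[0,0,0],[0,0,0]],[0.85,[0,0,-0.02],[0,0,0]],[0.85,[0,0,-0.06],[0,0,0]],[0.85,[0,0,-0.11],[0,0,0]],[0.9,[0,0,-0.16],[0,0,0]]]'
python3 -c "
from h import *
near();go(440,-185,200,108)"
```

```text
time: 35.05
position: [644.6, -167.8, 181.6]
ee_rot: [0.707, 0.707, -0.0, 0.0]
contact_force: [0.7, -0.1, -0.4]
width: 0.899
finger_force: 0.0
(array([ 645. , -216.4]), 181, 57, 89.6) (array([-0.0484,  0.0004,  0.1696]), np.float64(0.007))
(array([646.8, -56.7]), 67, 60, 90.0) (array([0.1113, 0.0022, 0.1695]), np.float64(-0.0))
q [ 0.46  0.85 -0.55  1.47  0.5   0.97 -0.22] pos [ 644.6 -167.8  181.6]
shift [-0.0175 -0.21   -0.0118] turn [ 0.015 -0.008  1.256] q [ 0.46  0.84 -0.56  1.46  0.5   0.98 -0.22]
```

```bash
python3 -m crank '[[1,[-0.003,-0.03,-0.01],[0,0,0.15]],[1,[-0.006,-0.06,-0.01],[0,0,0.3]],[1,[-0.009,-0.09,-0.01],[0,0,0.45]],[1,[-0.012,-0.12,-0.01],[0,0,0.6]],[1,[-0.015,-0.15,-0.01],[0,0,0.75]],[1,[-0.017,-0.18,-0.01],[0,0,0.9]],[1,[-0.017,-0.205,-0.01],[0,0,1.05]],[1,[-0.017,-0.205,-0.01],[0,0,1.195]]]'
python3 -m crank '[[1,[0,0,0],[0,0,0.06]],[1,[0,0,0],[0,0,0.06]],[1,[0,0,0],[0,0,0.06]],[1,[0,0,0],[0,0,0.06]]]'
python3 -c "
from h import *
near()"
```

```text
time: 35.9
position: [435.4, -185.3, 190.0]
ee_rot: [0.983, 0.183, -0.002, 0.0]
contact_force: [0.9, 0.3, -0.3]
width: 1.001
finger_force: 0.0
time: 36.3
position: [440.3, -184.8, 190.2]
ee_rot: [0.987, 0.158, 0.0, 0.001]
contact_force: [0.2, -0.8, -0.9]
width: 1.0
finger_force: 0.0
(array([ 465.3, -194.5]), 85, 58, 17.5) (array([0.0206, 0.0168, 0.1782]), np.float64(0.011))
(array([ 441.9, -363.6]), 97, 66, 40.1) (array([-0.0543,  0.1702,  0.1784]), np.float64(-0.383))
q [ 0.44  0.57 -0.21  2.04  0.22  0.55 -1.19] pos [ 440.3 -184.8  190.2]
```

```bash
python3 -m crank '[[1,[0.02,0.017,0],[0,0,0.01]],[1,[0.02,0.017,0],[0,0,0.01]],[1,[0.02,0.017,0],[0,0,0.01]],[1,[0.02,0.017,0],[0,0,0.01]]]'
python3 -c "
from h import *
near()"
```

```text
time: 36.75
position: [463.5, -194.6, 190.0]
ee_rot: [0.988, 0.152, -0.0, 0.0]
contact_force: [-1.7, -0.3, 0.4]
width: 0.998
finger_force: 0.0
(array([ 465.7, -193.8]), 86, 58, 18.1) (array([ 0.0024, -0.0002,  0.178 ]), np.float64(-0.01))
(array([ 442.8, -363.6]), 99, 64, 39.4) (array([-0.0705,  0.1548,  0.1782]), np.float64(-0.382))
q [ 0.44  0.6  -0.21  1.97  0.22  0.59 -1.18] pos [ 463.5 -194.6  190. ]
```

```bash
python3 -m crank '[[1,[0.002,0,0.05],[0,0,0]],[1,[0.002,0,0.1],[0,0,0]],[1,[0.002,0,0.14],[0,0,0]],[1,[0.002,0,0.165],[0,0,0]],[1,[0.002,0,0.173],[0,0,0]],[1,[0.002,0,0.173],[0,0,0]],[1,[0.002,0,0.173],[0,0,0]]]' 22
python3 -m crank '[[0.8,[0,0,0],[0,0,0]],[0.75,[0,0,0],[0,0,0]],[0.7,[0,0,0],[0,0,0]],[0.66,[0,0,0],[0,0,0]],[0.6,[0,0,0],[0,0,0]],[0.5,[0,0,0],[0,0,0]],[0.4,[0,0,0],[0,0,0]],[0.4,[0,0,0],[0,0,0]]]'
python3 -m crank '[[0.4,[0,0,-0.01],[0,0,0]],[0.4,[0,0,-0.03],[0,0,0]],[0.4,[0,0,-0.06],[0,0,0]],[0.4,[0,0,-0.1],[0,0,0]],[0.4,[0,0,-0.13],[0,0,0]],[0.4,[0,0,-0.13],[0,0,0]],[0.4,[0,0,-0.13],[0,0,0]],[0.4,[0,0,-0.13],[0,0,0]]]'
python3 -c "
from h import *
weigh()
print('red');go(647,48,145,0);print('bas');go(643,260,145,0)"
```

```text
time: 37.5
position: [467.0, -194.7, 18.4]
ee_rot: [0.988, 0.152, 0.001, 0.001]
contact_force: [-0.4, -0.2, -0.0]
width: 1.002
finger_force: 0.0
time: 38.3
position: [466.7, -194.5, 17.9]
ee_rot: [0.988, 0.152, 0.001, 0.001]
contact_force: [-0.3, 0.6, 5.9]
width: 0.651
finger_force: 22.9
time: 39.1
position: [465.4, -194.1, 146.5]
ee_rot: [0.988, 0.152, -0.001, 0.0]
contact_force: [-0.1, 0.8, -0.3]
width: 0.65
finger_force: 24.4
F [-0.02  0.06 -0.54] sd [0.41 0.5  0.39]
red
shift [ 0.2453 -0.1766  0.0017] turn [ 1.000e-03  1.000e-03 -1.265e+00] q [ 0.42  0.67 -0.19  2.01  0.26  0.49 -1.22]
bas
shift [ 0.3052 -0.3799  0.0015] turn [ 1.000e-03  1.000e-03 -1.265e+00] q [ 0.42  0.67 -0.19  2.01  0.26  0.49 -1.22]
```

```bash
python3 -m crank '[[0.4,[0.03,-0.038,0],[0,0,-0.14]],[0.4,[0.06,-0.076,0],[0,0,-0.28]],[0.4,[0.09,-0.114,0],[0,0,-0.42]],[0.4,[0.12,-0.152,0],[0,0,-0.56]],[0.4,[0.15,-0.19,0],[0,0,-0.7]],[0.4,[0.18,-0.225,0],[0,0,-0.84]],[0.4,[0.21,-0.26,0],[0,0,-0.98]],[0.4,[0.24,-0.3,0],[0,0,-1.12]]]'
python3 -c "
from h import *
go(643,260,145,0)"
```

```text
time: 40.3
position: [605.8, 164.6, 146.7]
ee_rot: [0.755, 0.656, -0.001, 0.001]
contact_force: [1.1, 0.0, -0.1]
width: 0.65
finger_force: 24.3
shift [0.0997 0.0234 0.0015] turn [ 0.001  0.003 -0.141] q [-0.09  0.83 -0.46  1.63  0.47  0.8  -0.9 ]
```

```bash
python3 -m crank '[[0.4,[0.03,0.008,0],[0,0,-0.07]],[0.4,[0.06,0.015,0],[0,0,-0.14]],[0.4,[0.1,0.023,0],[0,0,-0.141]],[0.4,[0.1,0.023,0],[0,0,-0.141]],[0.4,[0.1,0.023,0],[0,0,-0.141]],[0.4,[0.1,0.023,0],[0,0,-0.141]]]'
python3 -c "
from h import *
cv2.imwrite('pics/k1.png',cv2.convertScaleAbs(camera('wrist')[:,:,::-1],alpha=1.4))
M=model('top');P=camera('top')
cv2.imwrite('pics/k2.png',cv2.resize(P[140:320,110:480,::-1],None,fx=2.1,fy=2.1))
go(643,260,31,0)"
```

```text
time: 40.9
position: [642.2, 257.8, 146.3]
ee_rot: [0.709, 0.705, -0.001, 0.001]
contact_force: [0.2, 0.2, -0.2]
width: 0.649
finger_force: 24.3
shift [0.0028 0.0005 0.1157] turn [ 0.001  0.003 -0.006] q [-0.21  0.91 -0.49  1.4   0.48  0.95 -0.83]
```

View pics/k1.png

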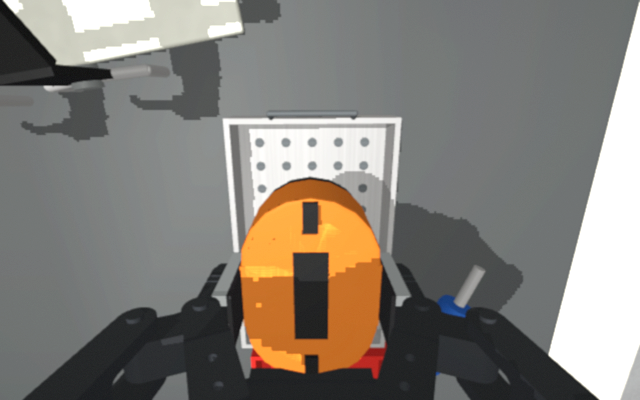

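```bash
python3 -c "
from h import *
M=model('wrist');print(cast([[224,120],[402,120],[232,250]],36,M).round(0))"
```

```text
[[579. 317.  36.]
 [709. 316.  36.]
 [577. 213.  36.]]
```

```bash
python3 -m crank '[[0.4,[0.003,0.001,0.04],[0,0,0]],[0.4,[0.003,0.001,0.08],[0,0,0]],[0.4,[0.003,0.001,0.1],[0,0,0]],[0.4,[0.003,0.001,0.112],[0,0,0]],[0.4,[0.003,0.001,0.117],[0,0,0]],[0.4,[0.003,0.001,0.119],[0,0,0]],[0.4,[0.003,0.001,0.12],[0,0,0]],[0.4,[0.003,0.001,0.12],[0,0,0]]]'
python3 -m crank '[[0.4,[0,0,0.001],[0,0,0]],[0.4,[0,0,0.002],[0,0,0]],[0.4,[0,0,0.003],[0,0,0]],[0.4,[0,0,0.003],[0,0,0]],[0.4,[0,0,0.003],[0,0,0]]]'
python3 -m crank '[[0.4,[0,0,0.001],[0,0,0]],[0.4,[0,0,0.0015],[0,0,0]],[0.4,[0,0,0.0015],[0,0,0]]]'
```

```text
time: 41.8
position: [644.2, 262.8, 28.1]
ee_rot: [0.709, 0.705, 0.001, 0.001]
contact_force: [-0.1, -0.3, -0.4]
width: 0.654
finger_force: 24.3
time: 42.3
position: [643.4, 262.5, 23.8]
ee_rot: [0.709, 0.706, -0.0, 0.001]
contact_force: [0.5, -0.1, -0.9]
width: 0.649
finger_force: 24.3
time: 42.6
position: [643.4, 262.4, 22.2]
ee_rot: [0.709, 0.706, -0.0, 0.001]
contact_force: [1.1, 0.0, -1.2]
width: 0.646
finger_force: 24.3
```

```bash
python3 -m crank '[[0.4,[0,0,0.001],[0,0,0]],[0.4,[0,0,0.001],[0,0,0]],[0.4,[0,0,0.001],[0,0,0]]]'
```

```text
time: 42.9
position: [643.5, 262.4, 22.0]
ee_rot: [0.709, 0.706, -0.0, 0.001]
contact_force: [-1.9, -2.1, 5.3]
width: 0.649
finger_force: 25.0
```

```bash
python3 -m crank '[[0.7,[0,0,0],[0,0,0]],[0.75,[0,0,0],[0,0,0]],[0.82,[0,0,0],[0,0,0]],[0.85,[0,0,0],[0,0,0]],[0.85,[0,0,-0.02],[0,0,0]],[0.85,[0,0,-0.06],[0,0,0]],[0.85,[0,0,-0.11],[0,0,0]],[0.9,[0,0,-0.16],[0,0,0]]]'
python3 -c "
from h import *
near()
for c in cups(): print(c)
go(443,-365,200,128.5)"
```

```text
time: 43.7
position: [643.1, 262.7, 184.4]
ee_rot: [0.709, 0.706, 0.0, 0.001]
contact_force: [1.7, 0.7, 0.1]
width: 0.9
finger_force: 0.0
(array([643.2, 261.6]), 87, 57, -88.8) (array([-1.000e-03, -1.000e-04,  1.724e-01]), np.float64(-0.025))
q [-0.21  0.87 -0.51  1.37  0.46  1.02 -0.81] pos [643.1 262.7 184.4]
(array([ 440.9, -370.8]), 84, 64, 36.5)
(array([ 644.9, -216.5]), 171, 60, -89.3)
(array([648.9, -51.5]), 84, 66, -89.3)
shift [-0.6321 -0.2012 -0.0164] turn [ 0.011 -0.014  0.894] q [-0.21  0.87 -0.51  1.36  0.46  1.02 -0.81]
```

```bash
python3 -m crank '[[1,[-0.045,-0.015,-0.01],[0,0,0.08]],[1,[-0.09,-0.03,-0.016],[0,0,0.16]],[1,[-0.135,-0.045,-0.016],[0,0,0.24]],[1,[-0.18,-0.06,-0.016],[0,0,0.32]],[1,[-0.225,-0.075,-0.016],[0,0,0.4]],[1,[-0.27,-0.09,-0.016],[0,0,0.48]],[1,[-0.315,-0.105,-0.016],[0,0,0.56]],[1,[-0.36,-0.12,-0.016],[0,0,0.64]]]'
python3 -c "
from h import *
go(443,-365,200,128.5)"
```

```text
time: 44.6
position: [521.4, -98.3, 199.1]
ee_rot: [0.895, 0.446, 0.001, 0.001]
contact_force: [1.3, -1.3, 0.3]
width: 1.002
finger_force: 0.0
shift [-0.26    0.0983 -0.0007] turn [ 0.004 -0.001  0.252] q [ 0.34  0.63 -0.39  1.88  0.36  0.7  -0.91]
```

```bash
python3 -m crank '[[1,[-0.045,0.016,0],[0,0,0.08]],[1,[-0.09,0.033,0],[0,0,0.16]],[1,[-0.135,0.05,0],[0,0,0.25]],[1,[-0.18,0.066,0],[0,0,0.25]],[1,[-0.225,0.083,0],[0,0,0.25]],[1,[-0.26,0.098,0],[0,0,0.25]],[1,[-0.26,0.098,0],[0,0,0.25]],[1,[-0.26,0.098,0],[0,0,0.25]]]'
python3 -m crank '[[1,[0,0,0],[0,0,0]],[1,[0,0,0],[0,0,0]]]'
python3 -c "
from h import *
near()"
```

```text
time: 45.4
position: [443.7, -364.2, 198.8]
ee_rot: [0.944, 0.331, 0.001, 0.001]
contact_force: [0.3, 0.6, 0.2]
width: 1.002
finger_force: 0.0
time: 45.6
position: [444.9, -361.6, 198.5]
ee_rot: [0.943, 0.333, 0.001, 0.001]
contact_force: [0.1, -0.7, -0.1]
width: 1.004
finger_force: 0.0
(array([ 440.9, -367.5]), 88, 57, 37.5) (array([-0.007 ,  0.0018,  0.1865]), np.float64(0.025))
q [ 0.82  0.68 -0.36  1.76  0.33  0.77 -0.6 ] pos [ 444.9 -361.6  198.5]
```

```bash
python3 -m crank '[[1,[-0.006,0.002,0.05],[0,0,0.02]],[1,[-0.006,0.002,0.1],[0,0,0.02]],[1,[-0.006,0.002,0.14],[0,0,0.02]],[1,[-0.006,0.002,0.17],[0,0,0.02]],[1,[-0.006,0.002,0.181],[0,0,0.02]],[1,[-0.006,0.002,0.181],[0,0,0.02]],[1,[-0.006,0.002,0.181],[0,0,0.02]]]' 22
python3 -m crank '[[0.8,[0,0,0],[0,0,0]],[0.75,[0,0,0],[0,0,0]],[0.7,[0,0,0],[0,0,0]],[0.66,[0,0,0],[0,0,0]],[0.6,[0,0,0],[0,0,0]],[0.5,[0,0,0],[0,0,0]],[0.4,[0,0,0],[0,0,0]],[0.4,[0,0,0],[0,0,0]]]'
python3 -m crank '[[0.4,[0,0,-0.01],[0,0,0]],[0.4,[0,0,-0.03],[0,0,0]],[0.4,[0,0,-0.06],[0,0,0]],[0.4,[0,0,-0.1],[0,0,0]],[0.4,[0,0,-0.13],[0,0,0]],[0.4,[0,0,-0.13],[0,0,0]],[0.4,[0,0,-0.13],[0,0,0]],[0.4,[0,0,-0.13],[0,0,0]]]'
python3 -c "
from h import *
weigh()
print('red');go(647,47,145,0);print('bas');go(643,167,145,0)"
```

```text
time: 46.35
position: [441.8, -369.2, 18.3]
ee_rot: [0.947, 0.323, 0.001, 0.002]
contact_force: [-0.1, -0.0, 1.4]
width: 1.001
finger_force: 0.0
time: 47.15
position: [440.8, -369.3, 17.6]
ee_rot: [0.947, 0.322, 0.0, 0.001]
contact_force: [-1.2, 1.2, 4.9]
width: 0.651
finger_force: 23.9
time: 47.95
position: [439.5, -368.5, 146.1]
ee_rot: [0.947, 0.322, -0.0, -0.0]
contact_force: [0.0, 0.6, -0.9]
width: 0.651
finger_force: 23.9
F [-0.1   0.16 -0.53] sd [0.35 0.42 0.54]
red
shift [ 0.4174 -0.2032  0.0014] turn [ 0.001  0.001 -0.914] q [ 0.81  0.75 -0.33  1.8   0.37  0.66 -0.65]
bas
shift [ 0.4875 -0.3007  0.0013] turn [ 0.001  0.001 -0.914] q [ 0.81  0.75 -0.33  1.8   0.37  0.66 -0.65]
```

```bash
python3 -m crank '[[0.4,[0.04,-0.025,0],[0,0,-0.08]],[0.4,[0.08,-0.049,0],[0,0,-0.16]],[0.4,[0.12,-0.074,0],[0,0,-0.24]],[0.4,[0.16,-0.099,0],[0,0,-0.32]],[0.4,[0.2,-0.123,0],[0,0,-0.4]],[0.4,[0.24,-0.148,0],[0,0,-0.48]],[0.4,[0.28,-0.173,0],[0,0,-0.56]],[0.4,[0.32,-0.197,0],[0,0,-0.64]]]'
python3 -c "
from h import *
go(643,168,145,0)"
```

```text
time: 49.15
position: [574.1, -15.6, 146.7]
ee_rot: [0.796, 0.605, -0.0, 0.001]
contact_force: [1.1, -0.3, -1.3]
width: 0.65
finger_force: 23.8
shift [0.1953 0.0172 0.0015] turn [ 0.001  0.001 -0.271] q [ 0.2   0.76 -0.43  1.79  0.48  0.69 -0.78]
```

```bash
python3 -m crank '[[0.4,[0.04,0.004,0],[0,0,-0.07]],[0.4,[0.08,0.008,0],[0,0,-0.14]],[0.4,[0.12,0.011,0],[0,0,-0.21]],[0.4,[0.16,0.014,0],[0,0,-0.271]],[0.4,[0.196,0.017,0],[0,0,-0.271]],[0.4,[0.196,0.017,0],[0,0,-0.271]],[0.4,[0.196,0.017,0],[0,0,-0.271]]]'
python3 -m crank '[[0.4,[0,0,0],[0,0,0]],[0.4,[0,0,0],[0,0,0]],[0.4,[0,0,0],[0,0,0]]]'
python3 -c "
from h import *
go(644,168,31,0)"
```

```text
time: 49.85
position: [642.9, 167.6, 146.1]
ee_rot: [0.708, 0.707, -0.0, 0.001]
contact_force: [-0.3, -0.6, -0.1]
width: 0.654
finger_force: 23.9
time: 50.15
position: [643.3, 165.0, 146.5]
ee_rot: [0.709, 0.705, -0.0, 0.001]
contact_force: [-0.6, -0.3, -0.8]
width: 0.65
finger_force: 23.9
shift [0.0033 0.0006 0.1155] turn [ 0.001  0.002 -0.005] q [-0.07  0.88 -0.5   1.5   0.49  0.89 -0.73]
```

```bash
python3 -m crank '[[0.4,[0.002,0,0.04],[0,0,0]],[0.4,[0.002,0,0.08],[0,0,0]],[0.4,[0.002,0,0.1],[0,0,0]],[0.4,[0.002,0,0.112],[0,0,0]],[0.4,[0.002,0,0.117],[0,0,0]],[0.4,[0.002,0,0.119],[0,0,0]],[0.4,[0.002,0,0.12],[0,0,0]],[0.4,[0.002,0,0.12],[0,0,0]]]'
python3 -m crank '[[0.4,[0,0,0.001],[0,0,0]],[0.4,[0,0,0.002],[0,0,0]],[0.4,[0,0,0.003],[0,0,0]],[0.4,[0,0,0.003],[0,0,0]],[0.4,[0,0,0.003],[0,0,0]]]'
python3 -m crank '[[0.4,[0,0,0.001],[0,0,0]],[0.4,[0,0,0.002],[0,0,0]],[0.4,[0,0,0.002],[0,0,0]]]'
```

```text
time: 50.95
position: [644.1, 168.6, 27.6]
ee_rot: [0.708, 0.706, 0.001, 0.001]
contact_force: [-0.3, 0.5, -0.7]
width: 0.654
finger_force: 23.9
time: 51.45
position: [643.3, 168.3, 23.5]
ee_rot: [0.708, 0.706, -0.0, 0.001]
contact_force: [-0.8, -0.7, -1.0]
width: 0.651
finger_force: 23.9
time: 51.75
position: [643.4, 168.3, 21.7]
ee_rot: [0.708, 0.706, -0.0, 0.001]
contact_force: [-0.4, -0.3, 2.4]
width: 0.656
finger_force: 24.2
```

Contact; release, rise and check everything.

```bash
python3 -m crank '[[0.7,[0,0,0],[0,0,0]],[0.75,[0,0,0],[0,0,0]],[0.82,[0,0,0],[0,0,0]],[0.85,[0,0,0],[0,0,0]],[0.85,[0,0,-0.02],[0,0,0]],[0.85,[0,0,-0.06],[0,0,0]],[0.85,[0,0,-0.11],[0,0,0]],[0.9,[0,0,-0.16],[0,0,0]]]'
python3 -m crank '[[1,[0.04,-0.02,-0.05],[0,0,0]],[1,[-0.04,-0.1,-0.1],[0,0,0]],[1,[-0.08,-0.15,-0.1],[0,0,0]],[1,[-0.12,-0.2,-0.1],[0,0,0]],[1,[-0.16,-0.2,-0.1],[0,0,0]],[1,[-0.16,-0.2,-0.1],[0,0,0]],[1,[-0.16,-0.2,-0.1],[0,0,0]]]'
python3 -c "
from h import *
t=camera('top');cv2.imwrite('pics/f1.png',cv2.resize(t[90:330,80:530,::-1],None,fx=1.75,fy=1.75))
for c in cups(): print(c)
s=camera('side');cv2.imwrite('pics/f2.png',s[:,:,::-1])"
```

```text
time: 52.55
position: [642.7, 168.4, 182.8]
ee_rot: [0.708, 0.706, -0.001, 0.0]
contact_force: [0.8, 0.1, -0.3]
width: 0.901
finger_force: 0.0
time: 53.25
position: [439.5, 5.8, 281.7]
ee_rot: [0.709, 0.705, -0.002, 0.001]
contact_force: [-0.3, -0.5, -0.0]
width: 0.999
finger_force: 0.0
(array([ 644.9, -216.5]), 171, 60, -89.3)
(array([644.3, 216.4]), 180, 60, 89.1)
(array([648.9, -51.5]), 84, 66, -89.3)
```

View pics/f1.png

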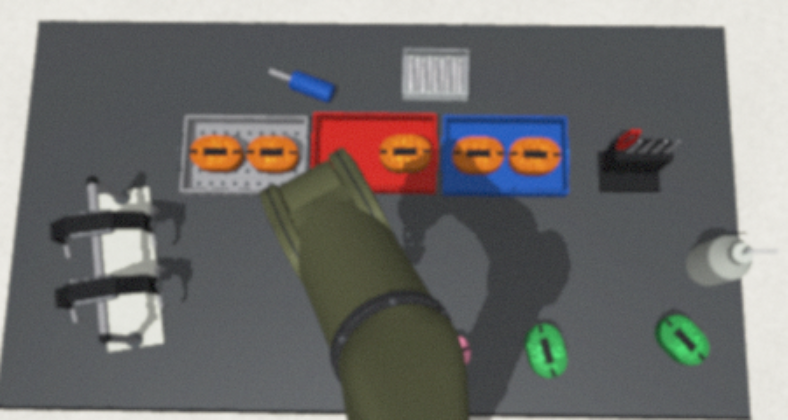

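View pics/f2.png

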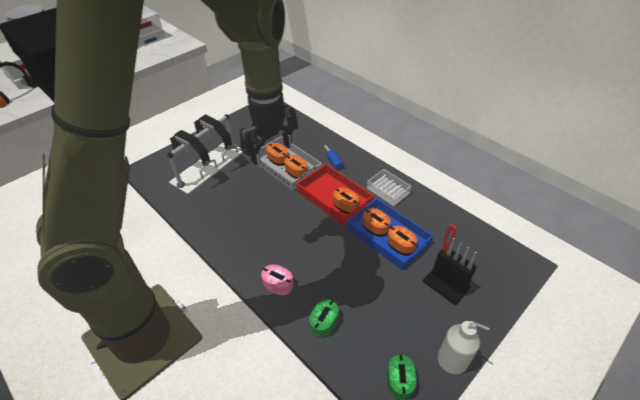

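The last pictures show both bands on the rail (f1 at about (95,225) and (105,290)), two cups in the basket, one in the red tray and two in the blue, with the bystanders where they were. Handing in.

```bash
python3 -c "
from rig import bot
print(bot.finish_job())"
```

```text
the job is handed in; nothing more can be done
None
```

The job is handed in, with no score returned: both headbands hang astride the rail, and all five cups are set down in trays by weight, two empty in the basket, two with an amplifier in the blue tray and one with a battery pack in the red.

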